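# Clamp the cooling block under the ratchet hold-down

### The job

Pull the hold-down clamp up by its black grip, click by click and without squeezing the orange release lever, until it hangs on its top tooth short of the red end stop, which must not be hauled on hard, and let go. Push the blue cooling block between the guides until it is fully home against the back stop. Then squeeze the orange lever to the black grip, ease the clamp down until its foot rests gently on the block, and let go, leaving the timer, marker and tape roll alone.

Things in the scene. Friction and masses are not known exactly. Their poses are not given: they have to be found in the camera images.
- stand: Fixed hold-down stand. Origin on the bench under where the centre of a fully seated block belongs; x points from its open mouth to its back, roughly away from the robot, z up. Two slippery white guide bars, 18 mm high, inner faces at y = +-68.5 mm, run from x = -32 to +48 mm with flared lead-ins out to x = -70 mm. The block slides in on the bench itself.
- back_stop (a point): Middle of the face of the grey back stop (20 mm high) at the end of the lane, 44.5 mm behind the stand's origin; the block is home when its far long side is flush against it.
- rod_foot (a point): Foot of the upright notched steel rod, 85 mm behind the stand's origin, 20 mm above the bench. The rod carries six cone teeth, 24 mm across and 12 mm apart, flat on top, which hold the clamp's pawl from sinking but let it ride up.
- clamp (a joint): Height of the sliding clamp on the rod, m: 0 bottom, grows upward. 0.4 to 0.7 kg with light friction. Unheld it sinks until the pawl rests on a tooth: near 0, 0.012, 0.024, 0.036, 0.048 or 0.060 (top tooth), clicking in just past these. Lifting takes about 7 to 16 N. It strikes the red end stop at 0.064. It starts near the bottom.
- lever (a joint): Turn of the orange release lever with its pawl, rad: 0 sprung home, 0.18 fully squeezed. Squeezing its paddle towards the black grip (3 to 6 N, 12 mm of travel) draws the pawl clear of the teeth from about 0.12, lifting the clamp 1 to 2 mm as it comes free; the clamp then falls unless the same grip holds it. Let go, it springs back.
- fixed_grip (a point): Grip point of the upright fixed black paddle on the aluminium clamp: 10 mm thick in the stand's y, 22 mm in x, reaching 23 mm above and 24 mm below this point, where a cross bar begins: keep fingertips higher than that. At stand x = 85, y = -27, z = 147 mm + clamp height. 44 mm of free space lies between it and the orange paddle.
- lever_grip (a point): Grip point of the orange release paddle on the clamp, same size as the black one and opposite it, at stand x = 85, y = +27, z = 147 mm + clamp height when sprung home. The two paddles measure 64 mm over their outsides at rest and about 52 mm when squeezed.
- foot (a point): Centre of the underside of the clamp's round black rubber foot, 32 mm across, at stand x = 14, y = 0, z = 12 mm + clamp height. It hangs on a level arm 20 mm wide whose top is 29 mm above this point. The foot meets the top of a seated block at clamp height about 0.016.
- collar: Red end-stop collar, 32 mm across, 6 mm thick, at the top of the notched rod, its underside 104 mm above the bench; its origin is that of the stand.
- block: Blue bench cooling block, 87 mm (its x) by 127 mm (its y) by 28 mm high, 0.2 to 0.35 kg, solid, origin at the centre of its underside. It stands on the bench before the stand's mouth, long side across, its x about along the stand's, and is too wide to grasp: push it by the middle of its near long side.
- lab_timer: White bench timer, 24x70x66 mm, origin at its foot, left of the stand; leave alone.
- marker_1: Red marker pen, 16x128x14 mm, lying left of the work; leave alone.
- label_tape: Roll of cream label tape, 77 mm across, 19 mm high, lying right of the work; leave alone.

How it is judged (in metres and radians):
On the way, in this order (a step that is already met when the one before it is completed fails the run):
1. the clamp hangs on its top tooth with the pawl in the notch, nobody holding it (value of joint clamp above 0.0575 m and value of joint lever below 0.06 rad and contact force between the fingers and clamp below 0.3 N), for 0.2 s.
2. the block is home between the guides while the clamp is still on its top tooth (value of joint clamp above 0.0575 m and x of block in the frame of stand above -0.004 m and angle between the x axis of block and the x axis of stand, either way round below 0.05 rad), for 0.2 s.
At the end, for the whole second after the job is handed in: The block is home (its centre no more than 6 mm short of the stand's origin along the stand's x, turned less than 0.06 rad from the stand, flat and at rest); the clamp's foot rests on it with more than 1 N (clamp joint 0.0125 to 0.020 m); the orange lever has sprung back (below 0.08 rad) (contact force between clamp and block above 1 N and value of joint clamp between 0.0125 and 0.02 m and value of joint lever below 0.08 rad and x of block in the frame of stand above -0.006 m and angle between the x axis of block and the x axis of stand, either way round below 0.06 rad and angle between block's own z axis and vertical below 0.03 rad and linear speed of block below 0.01 m/s); the robot touches nothing.
It fails at once if the foot presses on the block with more than 20 N (contact force between clamp and block above 20 N).
It fails at once if the clamp is hauled against the red end stop with more than 25 N (contact force between clamp and collar above 25 N).
It fails at once if the clamp is raised with the release lever squeezed (value of joint lever above 0.15 rad and value of joint clamp between 0.03 and 0.05 m and velocity of joint clamp above 0.015 m/s).
It fails at once if the timer, the marker or the tape roll is moved by more than 15 mm (distance of any of lab_timer, marker_1, label_tape from where it was at the start of the episode above 0.015 m).
It also fails if it takes over 67 s, if anything falls off the work surface, if the arm or the gripper's body presses on something with over 40 N, if the wrist force passes 120 N, or if a joint passes its speed limit or range.

### The arm

A 6-joint arm with a two-finger parallel gripper is mounted at the origin on a cart in front of the work surface, level with it; the furniture and walls round the work are solid. World frame = base frame: x ahead of the robot, y to its left, z up, the work surface at z = 0. Lengths are in mm, angles in rad, forces in N, time in s.
With the tool pointing down it reaches from about 400 to 825 mm from the base axis. Payload 7 kg.
Tool frame: the origin (TCP) lies midway between the tips of the shut fingers; the grasp point (between the pads) lies 19 mm behind it; z points along the fingers, y is the direction in which the jaws open and shut (so a half turn about z gives the same grasp; the last joint's range is limited). The gripper opens to 85 mm and grips with 20 to 120 N. Pads are 22 mm wide; open, the fingers measure 114 mm over their backs; the gripper's body (76 mm by 85 mm) begins 54 mm behind the grasp point. The pads swing forward as they close: fully open they stand 13 mm farther back than shut.
Start: joints at [-1.014, 0.359, 0.012, 0, -1.224, -0.288], TCP at [179.237, -650.745, 231.302] pointing down, gripper open.
Joint ranges: [-3.07, 3.07], [-1.43, 2.12], [-1.02, 1.25], [-3.03, 1.67], [-3.05, -0], [-3.03, 3.03]. Speed limits (rad/s): [2.39, 2.39, 3.01, 3.14, 3.14, 3.14].

### API

Orientations are given as [roll, pitch, yaw] about the fixed x, y, z axes, in that order (R = Rz(yaw) Ry(pitch) Rx(roll)).
In Python, from plant import r gives the robot as it stands.
- The arm moves only by the tool send_rows, never from a script. Its argument "deltas" is a list of rows, each an object of numbers: "wx", "wy", "wz": the turn, a rotation vector about the world's x, y, z in degrees; "x", "y", "z": the shift along the world's x, y, z in cm; "fingers": the closure, from 0 (fully open) to 1 (shut). A call has 1 to 20 rows; each row is the pose to reach, as a shift and turn from the pose commanded when the call began; what a row does not reach only later rows make up. A row lasts 1/10 s, in which the tool goes at most 50 mm and 8.59 degrees, less where a joint would pass 70% of its speed; a pose out of reach is approached as far as the arm can. A call with a gripper value outside its range is refused whole. The fingers move at their own pace and stop on an object; "squeeze" is the grip in N (left out, the last holds). Time passes only in rows, so rows that repeat a pose let the fingers close. It gives the time, the measured TCP pose, the force and the opening at its end, in the units of the state.
- r.get_state(): the state, without advancing time (a new reading comes with each control period).
- r.read_camera(name): name is "scene" or "top" or "wrist"; returns (picture, depth): 420x560x3 uint8, blue, green, red; 420x560 float32, mm along the optical axis (not along the pixel's ray), 0 where there is no reading.
- r.camera_params(name): a dict with "fx", "fy", "cx", "cy" (pixels), "position" and "orientation" of the camera in the world; the wrist camera has in their place "hand_eye" (4x4, takes a point from camera to tool coordinates, whose origin is the TCP and whose axes are the flange's). Camera axes: x right, y down, z forward; pixel columns grow to the right and rows downward; lengths in mm; the calibration is good to about 2 mm. A picture is of the moment at which its call begins: read the wrist's pose just before it. camera_params takes no time and is no camera call.
- r.finish_job(): hands the job in, once; it reports no verdict.
The state is a dict: "time_s": time; "q": joint angles; "qd": joint speeds; "joint_torque": joint torques, N m; "position": TCP position; "orientation": TCP orientation; "wrist_force": force on the tool from outside, world axes, zero at the start; "wrist_torque": the same for the moment, N m; "gripper_width": finger opening in mm.
Only numpy, scipy, OpenCV 4.12 (cv2) and the standard library are available. Lean on these libraries where they do the work, as an engineer would, in place of code of your own. Each camera call takes 0.05 s, during which the arm holds its last target.

## Working session

There is one attempt and no reset: what is moved stays moved. The work goes in short steps, Python scripts to look and compute and a tool call to move; the robot and the scene stay as the last step left them, time stands still between calls to the robot, and variables do not carry over. Pictures are saved under pics/ and viewed, and the job is handed in when it is done.

Besides the shell and the picture viewer there is one more tool, called as a command line: name --argument value ..., lists and objects as JSON in quotes. send_rows: Moves the arm, as the interface text tells. Its arguments: {"type":"object","properties":{"deltas":{"type":"array"},"squeeze":{"type":"number"}},"required":["deltas"]}

```bash
ls; mkdir -p pics
python3 - <<'E'
from plant import r
import cv2,numpy as np
print(r.get_state())
for n in ("scene","top"):
    p,d=r.read_camera(n); cv2.imwrite(f"pics/{n}0.png",p); np.save(f"pics/{n}0.npy",d)
    print(n,r.camera_params(n))
print(r.camera_params("wrist"))
E
```

```text
pics
{'time_s': 0.0, 'q': array([-1.01389369e+00,  3.59343355e-01,  1.10539741e-02, -3.63300085e-04,
       -1.22413341e+00, -2.88104698e-01]), 'qd': array([ 0.00059755, -0.00286139,  0.00052264,  0.0019788 , -0.00120582,
       -0.0001377 ]), 'joint_torque': array([ 1.44174366e-03, -5.83318233e+01,  2.93422347e+01,  6.93600699e+00,
       -5.95621052e-03, -6.46039297e-06]), 'position': array([ 179.10509388, -650.28470083,  230.38735942]), 'orientation': array([ 3.13993617e+00, -1.34730788e-04, -2.87291831e+00]), 'wrist_force': array([-0.28339945, -0.23478295, -0.63167359]), 'wrist_torque': array([ 0.0282267 , -0.02482941,  0.03238542]), 'gripper_width': 85.0787470460849}
scene {'fx': 407.8584723932888, 'fy': 407.8584723932888, 'cx': 279.1786378750933, 'cy': 214.89621051461168, 'position': array([-15.46250651, 891.08259361, 594.18456147]), 'orientation': array([-2.10561787,  0.01977871, -2.47787616])}
top {'fx': 429.5395178381845, 'fy': 429.5395178381845, 'cx': 283.07055567545353, 'cy': 205.82616275735404, 'position': array([ 343.2323827 ,  227.37403878, 1080.79786456]), 'orientation': array([-2.97551557, -0.00876787, -1.58682499])}
{'fx': 351.5885638534269, 'fy': 351.5885638534269, 'cx': 276.5479697511692, 'cy': 205.8827597508035, 'hand_eye': array([[ 4.00892225e-04, -9.58904211e-01, -2.83729720e-01,
         7.21694427e+01],
       [ 9.99999891e-01,  3.15994862e-04,  3.44988103e-04,
         1.06600330e+00],
       [-2.41153411e-04, -2.83729827e-01,  9.58904233e-01,
        -1.42843243e+02],
       [ 0.00000000e+00,  0.00000000e+00,  0.00000000e+00,
         1.00000000e+00]])}
```

View pics/scene0.png

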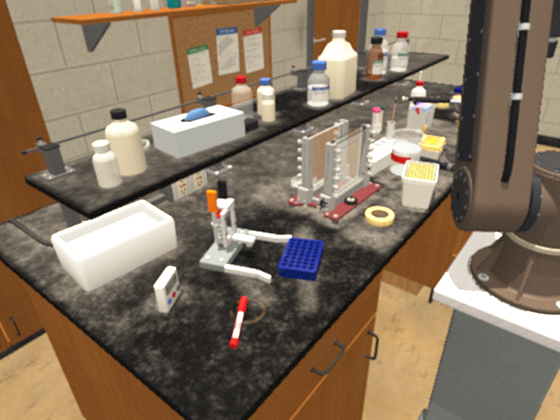

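View pics/top0.png

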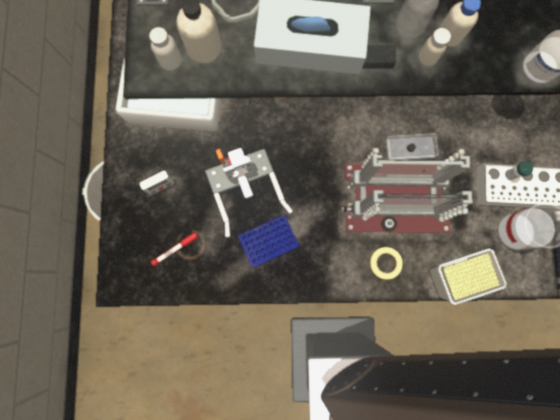

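The scene view shows the stand at about (230,235), the blue block at (302,258), the timer at (167,289), the marker at (239,320) and the tape at (380,215). In the top view the stand is at about (240,175) and the block at (268,240). Next I'll deproject these points.

```bash
cat > h.py <<'E'
import numpy as np,cv2
from scipy.spatial.transform import Rotation as R
from plant import r
def cam(n):
    c=r.camera_params(n)
    if n=="wrist":
        s=r.get_state(); T=np.eye(4);T[:3,:3]=R.from_euler('xyz',s['orientation']).as_matrix();T[:3,3]=s['position']
        E=T@c['hand_eye']
    else:
        E=np.eye(4);E[:3,:3]=R.from_euler('xyz',c['orientation']).as_matrix();E[:3,3]=c['position']
    return c,E
def cloud(c,E,d):
    v,u=np.mgrid[:d.shape[0],:d.shape[1]]
    P=np.stack([(u-c['cx'])/c['fx']*d,(v-c['cy'])/c['fy']*d,d],-1)
    return P@E[:3,:3].T+E[:3,3]
def proj(c,E,p):
    q=(np.asarray(p)-E[:3,3])@E[:3,:3]
    return np.stack([c['cx']+c['fx']*q[...,0]/q[...,2],c['cy']+c['fy']*q[...,1]/q[...,2]],-1)
E
python3 - <<'E'
from h import *
for n in("top","scene"):
    im=cv2.imread(f"pics/{n}0.png");d=np.load(f"pics/{n}0.npy");c,E=cam(n);P=cloud(c,E,d)
    h=cv2.cvtColor(im,cv2.COLOR_BGR2HSV)
    # bench check
    print(n,"bench",P[250,330] if n=="top" else P[300,210])
    m=(h[...,0]>112)&(h[...,0]<128)&(h[...,1]>150)&(h[...,2]>50)&(d>0)
    k,l,s,_=cv2.connectedComponentsWithStats(m.astype(np.uint8))
    i=1+s[1:,4].argmax(); Q=P[l==i]; print("block n",len(Q),"z",np.percentile(Q[:,2],[5,50,95]))
    T=Q[Q[:,2]>20]; print(cv2.minAreaRect(T[:,:2].astype(np.float32)),T.mean(0))
    o=(h[...,0]>5)&(h[...,0]<18)&(h[...,1]>180)&(h[...,2]>140)&(d>0)
    Q=P[o];Q=Q[(Q[:,2]>60)&(Q[:,2]<220)&(abs(Q[:,0]-650)<200)];print("orange",len(Q),Q.mean(0) if len(Q) else 0, Q.min(0),Q.max(0))
    x0,y0,x1,y1=(195,130,310,270) if n=="top" else (180,170,340,300)
    cv2.imwrite(f"pics/{n}z.png",cv2.resize(im[y0:y1,x0:x1],None,fx=5 if n=="top" else 4.5,fy=4.2,interpolation=cv2.INTER_CUBIC))
E
```

```text
top bench [410.1436876   98.86505964  -1.02443896]
block n 583 z [ 3.64662355 26.84097007 31.17688817]
((428.9723205566406, 236.24728393554688), (61.7845344543457, 96.03748321533203), 21.829593658447266) [425.95736891 227.08886916  28.23528648]Traceback (most recent call last):
  File "<stdin>", line 12, in <module>
    return umr_minimum(a, axis, None, out, keepdims, initial, where)
ValueError: zero-size array to reduction operation minimum which has no identity
```

Run:
```python
from h import *
for n in("top","scene"):
    im=cv2.imread(f"pics/{n}0.png")
    x0,y0,x1,y1=(195,140,310,270) if n=="top" else (180,170,340,300)
    cv2.imwrite(f"pics/{n}z.png",cv2.resize(im[y0:y1,x0:x1],None,fx=4.5,fy=4.5,interpolation=cv2.INTER_CUBIC))
    h=cv2.cvtColor(im,cv2.COLOR_BGR2HSV)
    print(h[155,221] if n=="top" else h[200,212], h[240,262] if n=="top" else h[258,302])
```

```text
[ 13 161 236] [118 143 141]
[ 13 230 228] [117 174 154]
```

View pics/topz.png

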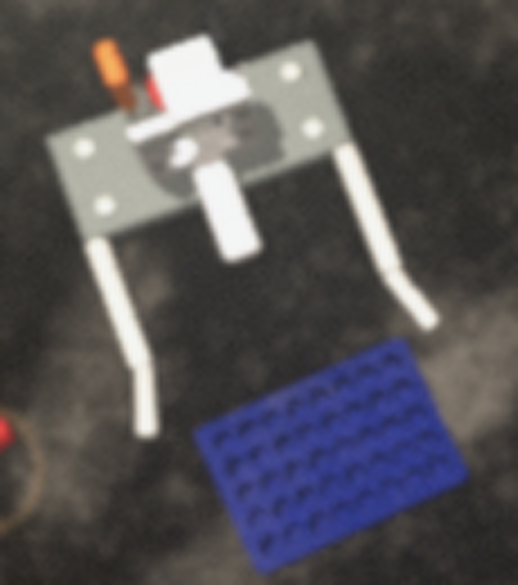

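View pics/scenez.png

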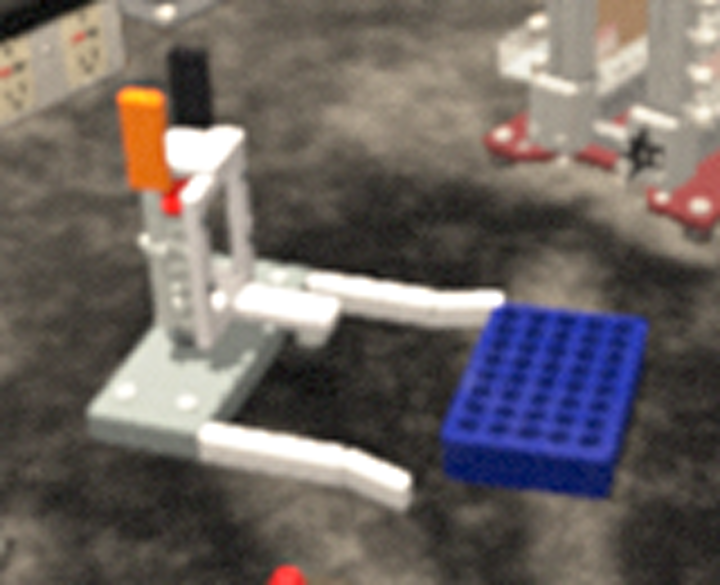

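The zoomed views show the orange paddle left of the black one above the plate, with the guides opening towards the robot. The block sits skewed-aligned in front of the mouth. I'll measure these by intersecting pixel rays with the known height planes.

```bash
cat >> h.py <<'E'
def ray(c,E,uv,z):
    uv=np.atleast_2d(np.asarray(uv,float))
    D=np.stack([(uv[:,0]-c['cx'])/c['fx'],(uv[:,1]-c['cy'])/c['fy'],np.ones(len(uv))],-1)@E[:3,:3].T
    return E[:3,3]+D*((z-E[2,3])/D[:,2])[:,None]
E
python3 - <<'E'
from h import *
np.set_printoptions(precision=1,suppress=True)
n="top";im=cv2.imread("pics/top0.png");d=np.load("pics/top0.npy");c,E=cam(n);P=cloud(c,E,d)
f=lambda L:np.array(L)/4.5+[195,140]-0.4
B=ray(c,E,f([(195,432),(405,338),(468,472),(262,572)]),28);print("block",B,B.mean(0))
print([np.linalg.norm(B[i]-B[(i+1)%4]) for i in range(4)])
print("yaw from long", [np.degrees(np.arctan2(*(v[[1,0]]))) for v in (B[1]-B[2],B[0]-B[3])], [np.degrees(np.arctan2(-v[0],v[1])) for v in (B[0]-B[1],B[3]-B[2])])
G=ray(c,E,f([(96,240),(141,365),(345,148),(390,270)]),18);print("guides",G)
for a,b in((0,1),(2,3)):
    v=G[a]-G[b];print(np.linalg.norm(v),np.degrees(np.arctan2(v[1],v[0])))
Q=ray(c,E,f([(47,140),(312,42),(352,143),(87,242)]),20);print("plate",Q,Q.mean(0)); 
v=Q[0]-Q[1];print("plate yaw",np.degrees(np.arctan2(-v[0],v[1])),np.linalg.norm(v)); v=Q[0]-Q[3];print(np.degrees(np.arctan2(v[1],v[0])),np.linalg.norm(v))
for n in("top","scene"):
    im=cv2.imread(f"pics/{n}0.png");d=np.load(f"pics/{n}0.npy");c,E=cam(n);P=cloud(c,E,d)
    h=cv2.cvtColor(im,cv2.COLOR_BGR2HSV)
    o=(h[...,0]>8)&(h[...,0]<18)&(h[...,1]>140)&(h[...,2]>100)&(d>0)
    x0,y0,x1,y1=(200,140,240,180) if n=="top" else (190,170,225,215)
    mm=np.zeros_like(o);mm[y0:y1,x0:x1]=1
    Q=P[o&mm];print("orange",len(Q),np.median(Q,0),np.percentile(Q,[5,95],0))
    if n=="scene":
        o=(h[...,2]<45)&(d>0); mm[:]=0;mm[178:198,216:229]=1;Q=P[o&mm];print("black",len(Q),np.median(Q,0),np.percentile(Q,[5,95],0))
        m=(h[...,0]>110)&(h[...,0]<128)&(h[...,1]>120)&(d>0);Q=P[m];Q=Q[(Q[:,2]>24)&(Q[:,2]<34)];print(cv2.minAreaRect(Q[:,:2].astype(np.float32)),len(Q))
E
```

```text
block [[447.1 327.3  28. ]
 [497.2 211.9  28. ]
 [423.  178.8  28. ]
 [370.9 291.1  28. ]] [434.5 252.3  28. ]
[np.float64(125.80895796356016), np.float64(81.22038663058483), np.float64(123.78812356545578), np.float64(84.36592683526511)]
yaw from long [np.float64(24.02049702194727), np.float64(25.39922886234139)] [np.float64(23.472468713483586), np.float64(24.908185723591547)]
guides [[556.6 383.7  18. ]
 [485.7 358.1  18. ]
 [607.5 243.8  18. ]
 [537.2 219.5  18. ]]
75.36943397727669 19.830055344309383
74.47647186829339 19.073004866193173
plate [[614.  411.5  20. ]
 [669.3 261.8  20. ]
 [609.9 239.8  20. ]
 [555.1 388.4  20. ]] [612.1 325.4  20. ]
plate yaw 20.258113939537985 159.57135691780508
21.4345037859177 63.25279320010827
orange 59 [610.5 353.4 180.6] [[600.5 347.8  -0.2]
 [669.3 387.1 183.9]]
orange 202 [607.  355.3 152.6] [[598.7 134.9  -0.8]
 [878.4 359.2 177.6]]
black 121 [625.9 305.  159.5] [[617.5 301.7 140.4]
 [634.4 308.4 176.7]]
((548.6062622070312, -632.799560546875), (110.43185424804688, 1924.409912109375), 7.633151054382324) 1063
```

Run:
```python
from h import *
np.set_printoptions(precision=0,suppress=True,linewidth=200)
d=np.load("pics/top0.npy");c,E=cam("top");P=cloud(c,E,d).reshape(-1,3);P=P[d.reshape(-1)>0]
print("rows x from 300 step 50, cols y 500..-500 step 50: max z")
for x in range(300,1000,50):
    print(x,[int(np.percentile(q[:,2],98)) if len(q:=P[(P[:,0]>=x)&(P[:,0]<x+50)&(P[:,1]>=y)&(P[:,1]<y+50)])>3 else -9 for y in range(450,-400,-50)])
```

```text
rows x from 300 step 50, cols y 500..-500 step 50: max z
300 [4, 4, 4, 4, 4, 4, 4, 4, 4, 4, 21, 17, 93, 94, 95, 95, 3]
350 [4, 3, 5, 25, 31, 29, 4, 4, 4, 9, 21, 21, 92, 94, 95, 95, 3]
400 [16, 14, 5, 30, 31, 32, 30, 4, 4, 3, 21, 19, 5, 19, 3, 5, 136]
450 [4, 14, 20, 28, 31, 31, 27, 4, 22, 212, 52, 53, 53, 212, 4, 4, 137]
500 [5, 4, 21, 52, 52, 20, 17, 4, 55, 214, 215, 215, 215, 215, -9, 53, 54]
550 [64, 4, 24, 135, 52, 20, 4, 4, 17, 213, 211, 211, 211, 213, 3, 53, 121]
600 [5, 22, 183, 181, 180, 22, 3, 4, 20, 200, 2, 25, 26, 201, 3, 52, 54]
650 [4, 4, 4, 8, 24, 4, 4, 4, 4, 3, 4, 25, 16, 25, 4, 3, 4]
700 [179, 179, 179, 180, 180, 180, 181, 180, 180, 180, 180, 180, 180, 179, 179, 180, 180]
750 [182, 182, 182, 182, 182, 182, 182, 220, 252, 247, 181, 182, 182, 182, 181, 181, 283]
800 [284, 299, 330, 182, 254, 254, 254, 254, 255, 254, 210, 258, 272, 181, 182, 181, 287]
850 [183, 333, 334, 244, 254, 255, 275, 275, 255, 254, 251, 288, 278, 298, 182, 182, 182]
900 [182, -9, 201, 201, 254, 255, 254, 254, 255, 254, 266, 283, 275, 267, 182, 182, 182]
950 [186, 182, 201, 182, 198, -9, -9, 182, 188, 186, 185, 182, 179, 182, 180, 182, 181]
```

send_rows --deltas '[{"x": 25, "y": 17, "z": 11}, {"x": 25, "y": 17, "z": 11}, {"x": 25, "y": 17, "z": 11}, {"x": 25, "y": 17, "z": 11}, {"x": 25, "y": 17, "z": 11}, {"x": 25, "y": 17, "z": 11}, {"x": 25, "y": 17, "z": 11, "wz": 5}, {"x": 36, "y": 65, "z": 11, "wz": 5}, {"x": 36, "y": 65, "z": 11, "wz": 5}, {"x": 36, "y": 65, "z": 11, "wz": 5}, {"x": 36, "y": 65, "z": 11, "wz": 5}, {"x": 36, "y": 65, "z": 11, "wz": 5}, {"x": 36, "y": 65, "z": 11, "wz": 5}, {"x": 36, "y": 65, "z": 11, "wz": 5}, {"x": 36, "y": 65, "z": 11, "wz": 5}, {"x": 36, "y": 65, "z": 11, "wz": 5}, {"x": 36, "y": 65, "z": 11, "wz": 5}, {"x": 36, "y": 65, "z": 11, "wz": 5}]'

```text
validation failed for argument at $.de...
```

send_rows --deltas '[{"x": 0, "y": 30, "z": -3, "fingers": 0.5}, {"x": 0, "y": 30, "z": -3, "fingers": 0.5}, {"x": 0, "y": 30, "z": -3, "fingers": 0.5}, {"x": 0, "y": 30, "z": -3, "fingers": 0.5}, {"x": 0, "y": 30, "z": -3, "fingers": 0.5}, {"x": 0, "y": 30, "z": -3, "fingers": 0.5}, {"x": 0, "y": 30, "z": -3, "fingers": 0.5}, {"x": 0, "y": 30, "z": -3, "fingers": 0.5}]' --squeeze 40

```text
validation failed for argument at $.de...
```

Run:
```python
from h import *
s=r.get_state();print(s['time_s'],s['position'],s['orientation'],s['gripper_width'],s['q'])
c,E=cam("wrist");p,d=r.read_camera("wrist");cv2.imwrite("pics/w1.png",p);np.savez("pics/w1.npz",d=d,E=E)
```

```text
0.1 [ 179.1209409  -650.35692716  230.47784375] [ 3.14012194e+00 -1.44444238e-04 -2.87293524e+00] 85.5700658836979 [-1.01389607e+00  3.59299281e-01  1.11690857e-02 -2.97279161e-04
 -1.22411725e+00 -2.88141735e-01]
```

View pics/w1.png

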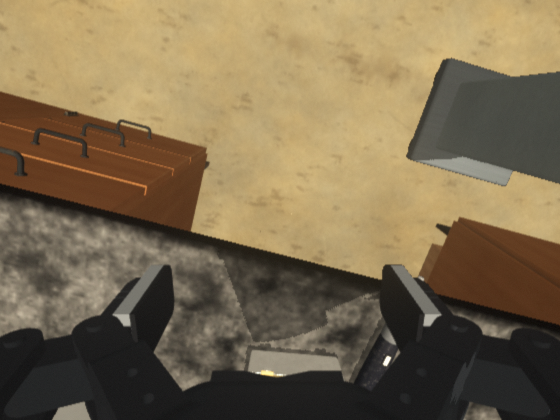

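The wrist picture shows only the floor and the bench edge at the start pose, with the fingers at the bottom. The move was refused, so I'll send every key in full.

send_rows --deltas '[{"wx": 0, "wy": 0, "wz": 0, "x": 25, "y": 17, "z": 11, "fingers": 0}, {"wx": 0, "wy": 0, "wz": 0, "x": 25, "y": 17, "z": 11, "fingers": 0}, {"wx": 0, "wy": 0, "wz": 0, "x": 25, "y": 17, "z": 11, "fingers": 0}, {"wx": 0, "wy": 0, "wz": 0, "x": 25, "y": 17, "z": 11, "fingers": 0}, {"wx": 0, "wy": 0, "wz": 0, "x": 25, "y": 17, "z": 11, "fingers": 0}, {"wx": 0, "wy": 0, "wz": 0, "x": 25, "y": 17, "z": 11, "fingers": 0}, {"wx": 0, "wy": 0, "wz": 5, "x": 25, "y": 17, "z": 11, "fingers": 0}, {"wx": 0, "wy": 0, "wz": 5, "x": 36, "y": 65, "z": 11, "fingers": 0}, {"wx": 0, "wy": 0, "wz": 5, "x": 36, "y": 65, "z": 11, "fingers": 0}, {"wx": 0, "wy": 0, "wz": 5, "x": 36, "y": 65, "z": 11, "fingers": 0}, {"wx": 0, "wy": 0, "wz": 5, "x": 36, "y": 65, "z": 11, "fingers": 0}, {"wx": 0, "wy": 0, "wz": 5, "x": 36, "y": 65, "z": 11, "fingers": 0}, {"wx": 0, "wy": 0, "wz": 5, "x": 36, "y": 65, "z": 11, "fingers": 0}, {"wx": 0, "wy": 0, "wz": 5, "x": 36, "y": 65, "z": 11, "fingers": 0}, {"wx": 0, "wy": 0, "wz": 5, "x": 36, "y": 65, "z": 11, "fingers": 0}, {"wx": 0, "wy": 0, "wz": 5, "x": 36, "y": 65, "z": 11, "fingers": 0}, {"wx": 0, "wy": 0, "wz": 5, "x": 36, "y": 65, "z": 11, "fingers": 0}]' --squeeze 40

```text
time_s: 1.85
position: [539.2, 1.7, 341.3]
orientation: [3.141, 0.0, -2.785]
wrist_force: [1.1, -0.5, -0.4]
gripper_width: 85.3
```

send_rows --deltas '[{"wx": 0, "wy": 0, "wz": 0, "x": 1, "y": 30, "z": -2, "fingers": 0.5}, {"wx": 0, "wy": 0, "wz": 0, "x": 1, "y": 30, "z": -2, "fingers": 0.5}, {"wx": 0, "wy": 0, "wz": 0, "x": 1, "y": 30, "z": -2, "fingers": 0.5}, {"wx": 0, "wy": 0, "wz": 0, "x": 1, "y": 30, "z": -2, "fingers": 0.5}, {"wx": 0, "wy": 0, "wz": 0, "x": 1, "y": 30, "z": -2, "fingers": 0.5}, {"wx": 0, "wy": 0, "wz": 0, "x": 1, "y": 30, "z": -2, "fingers": 0.5}, {"wx": 0, "wy": 0, "wz": 0, "x": 1, "y": 30, "z": -2, "fingers": 0.5}, {"wx": 0, "wy": 0, "wz": 0, "x": 1, "y": 30, "z": -2, "fingers": 0.5}]'

```text
time_s: 2.65
position: [548.7, 300.5, 320.1]
orientation: [-3.141, -0.002, -2.783]
wrist_force: [0.3, -0.7, 0.4]
gripper_width: 42.6
```

Run:
```python
from h import *
s=r.get_state();print(s['time_s'],s['position'],s['orientation'],s['gripper_width'],s['q'])
c,E=cam("wrist");p,d=r.read_camera("wrist");cv2.imwrite("pics/w2.png",p);np.savez("pics/w2.npz",d=d,E=E)
```

```text
2.65 [548.74776149 300.48479227 320.07557765] [-3.14081514e+00 -1.95359482e-03 -2.78340666e+00] 42.605513691929026 [ 8.12473489e-01  2.37524231e-01  4.19220923e-02 -1.61641291e-04
 -1.37729083e+00 -2.02505182e+00]
```

View pics/w2.png

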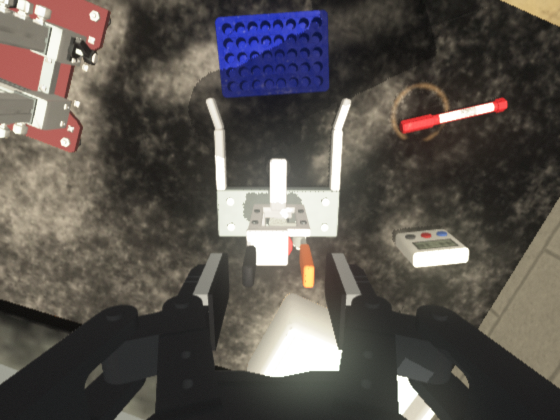

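The wrist view shows the black paddle at about (249,265), the orange one at (307,265), the guides between columns 218 and 340, and the block at (272,53). The lever appears at home. I'll refine the stand pose from this.

Run:
```python
from h import *
np.set_printoptions(precision=1,suppress=True)
im=cv2.imread("pics/w2.png");f=np.load("pics/w2.npz");d,E=f['d'],f['E'];c=r.camera_params("wrist");P=cloud(c,E,d)
h=cv2.cvtColor(im,cv2.COLOR_BGR2HSV)
a=np.zeros(d.shape,bool);a[235:292,235:325]=1
o=a&(h[...,0]>8)&(h[...,0]<20)&(h[...,1]>140)&(P[...,2]>150);print("orange top",o.sum(),P[o].mean(0),P[o].min(0),P[o].max(0))
b=a&(h[...,2]<70)&(P[...,2]>150);print("black top",b.sum(),P[b].mean(0),P[b].min(0),P[b].max(0))
for m in(o,b):
    t=m&(P[...,2]>165);print(t.sum(),np.median(P[t],0),cv2.minAreaRect(P[t][:,:2].astype(np.float32)))
m=(h[...,0]>110)&(h[...,0]<128)&(h[...,1]>120)&(P[...,2]>24)&(P[...,2]<34);m[130:]=0
print("block",m.sum(),np.median(P[m][:,2]),cv2.minAreaRect(P[m][:,:2].astype(np.float32)))
print("bench",P[150,290],"plate",P[225,330])
cv2.imwrite("pics/w2z.png",cv2.resize(im[85:295,195:365],None,fx=2.8,fy=2.8,interpolation=cv2.INTER_CUBIC))
```

```text
orange top 200 [602.5 350.5 171.4] [481.1 276.4 150.5] [620.6 361.7 463.1]<stdin>:7: RuntimeWarning: Mean of empty slice.
  ret = um.true_divide(
Traceback (most recent call last):
ValueError: zero-size array to reduction operation minimum which has no identity
```

Run:
```python
from h import *
np.set_printoptions(precision=1,suppress=True)
im=cv2.imread("pics/w2.png");f=np.load("pics/w2.npz");d,E=f['d'],f['E'];c=r.camera_params("wrist");P=cloud(c,E,d)
h=cv2.cvtColor(im,cv2.COLOR_BGR2HSV)
print(d[255:290:5,249],d[255:290:5,308],h[265,249])
v=(d>0)
a=np.zeros(d.shape,bool);a[240:292,240:262]=1
t=a&v&(P[...,2]>120)&(P[...,2]<200)&(h[...,2]<110);print("black",t.sum(), np.percentile(P[t],[5,50,95],0) if t.sum() else 0)
m=v&(h[...,0]>110)&(h[...,0]<128)&(h[...,1]>120)&(P[...,2]>24)&(P[...,2]<34);m[130:]=0
print("block",m.sum(),np.median(P[m][:,2]),cv2.minAreaRect(P[m][:,:2].astype(np.float32)))
print("bench",P[150,290],"plate",P[225,330])
cv2.imwrite("pics/w2z.png",cv2.resize(im[85:295,195:365],None,fx=2.8,fy=2.8,interpolation=cv2.INTER_CUBIC))
```

```text
[328.7 318.7 309.7 307.6 311.2 313.4 313.3] [330.1 320.  311.8 309.7 310.8 312.4 314. ] [26 24 85]
black 450 [[617.7 297.  145.2]
 [621.5 302.5 179.4]
 [635.3 309.3 182.6]]
block 5763 27.98337658850687 ((433.0045166015625, 253.6005096435547), (86.43476104736328, 126.17608642578125), 24.12796401977539)
bench [530.8 313.6   0.8] plate [602.8 397.9  20.4]
```

View pics/w2z.png

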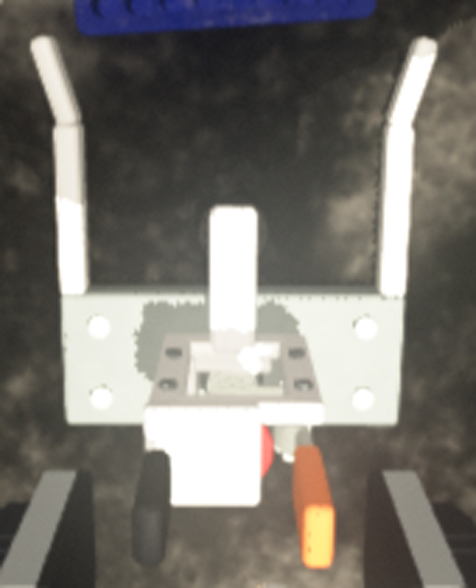

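Run:
```python
from h import *
np.set_printoptions(precision=1,suppress=True)
im=cv2.imread("pics/w2.png");f=np.load("pics/w2.npz");d,E=f['d'],f['E'];c=r.camera_params("wrist");P=cloud(c,E,d)
Q=P[165:185,274:282].reshape(-1,3);print("arm top z",np.median(Q,0))
for n,(u,v) in dict(o=(308.6,276.4),b=(248.2,275)).items():
    q=P[int(v)-6:int(v)+8,int(u)-3:int(u)+4].reshape(-1,3);print(n,"z top",np.median(q,0))
zt=170+np.median(Q[:,2])-41
f2=lambda L:np.array(L)/2.8+[195,85]-.3
O=ray(c,E,f2([(302,507),(331,507),(333,567),(305,567)]),zt);print("orange",O,O.mean(0))
B=ray(c,E,f2([(136,505),(166,505),(162,562),(136,562)]),zt);print("black",B,B.mean(0))
o,b=O.mean(0),B.mean(0);v=o-b;print("sep",np.linalg.norm(v),"yaw",np.degrees(np.arctan2(-v[0],v[1])),"mid",(o+b)/2)
G=ray(c,E,f2([(87,292),(82,125),(381,292),(388,125)]),18);print("guides inner",G,np.linalg.norm(G[0]-G[2]))
for i,j in((0,1),(2,3)):w=G[i]-G[j];print(np.degrees(np.arctan2(w[1],w[0])),np.linalg.norm(w))
pl=ray(c,E,f2([(62,295),(405,295),(401,424),(67,424)]),20);w=pl[1]-pl[0];print("plate yaw",np.degrees(np.arctan2(-w[0],w[1])),pl[:2].mean(0),pl[2:].mean(0))
```

```text
arm top z [557.2 306.   52.8]
o z top [609.9 354.4 181.8]
b z top [627.5 304.1 181.8]
orange [[601.8 345.9 181.8]
 [598.6 354.4 181.8]
 [617.9 362.9 181.8]
 [621.  354.5 181.8]] [609.8 354.4 181.8]
black [[619.4 296.9 181.8]
 [616.1 305.7 181.8]
 [635.4 311.2 181.8]
 [638.3 303.4 181.8]] [627.3 304.3 181.8]
sep 53.07501749930823 yaw 19.231195155328837 mid [618.6 329.4 181.8]
guides inner [[605.4 252.2  18. ]
 [533.9 226.3  18. ]
 [557.4 380.1  18. ]
 [486.3 353.2  18. ]] 136.60256682816404
19.882122169857613 76.02470659532752
20.69938598350935 76.00476896622368
plate yaw 20.554521713670752 [582.4 316.2  20. ] [642.  338.9  20. ]
```

send_rows --deltas '[{"wx": 0, "wy": 0, "wz": 0, "x": 7.85, "y": 0.4, "z": 0, "fingers": 0.5}, {"wx": 0, "wy": 0, "wz": 0, "x": 7.85, "y": 0.4, "z": -3, "fingers": 0.5}, {"wx": 0, "wy": 0, "wz": 0, "x": 7.85, "y": 0.4, "z": -7, "fingers": 0.5}, {"wx": 0, "wy": 0, "wz": 0, "x": 7.85, "y": 0.4, "z": -11, "fingers": 0.5}, {"wx": 0, "wy": 0, "wz": 0, "x": 7.85, "y": 0.4, "z": -12, "fingers": 0.5}, {"wx": 0, "wy": 0, "wz": 0, "x": 7.85, "y": 0.4, "z": -12, "fingers": 0.5}]'

```text
time_s: 3.3
position: [627.5, 301.7, 200.6]
orientation: [-3.14, -0.002, -2.787]
wrist_force: [0.2, 0.9, 1.0]
gripper_width: 42.6
```

Run:
```python
from h import *
f=np.load("pics/w2.npz");d,E=f['d'],f['E'];c=r.camera_params("wrist");P=cloud(c,E,d);print("white",P[247,275],P[240,290])
s=r.get_state();print(s['time_s'],s['position'],s['orientation'],s['gripper_width'],s['wrist_force'])
c,E=cam("wrist");p,d=r.read_camera("wrist");cv2.imwrite("pics/w3.png",p);np.savez("pics/w3.npz",d=d,E=E)
```

```text
white [612.54840118 323.81631588 134.56546772] [609.35023865 339.77657727 109.25020516]
3.3 [627.48634436 301.68007993 200.56508972] [-3.14037176e+00 -2.39843090e-03 -2.78661036e+00] 42.59283128222065 [0.18869443 0.93479066 0.97914339]
```

View pics/w3.png

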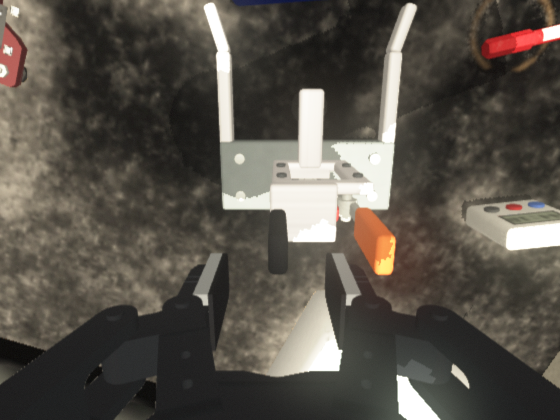

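The wrist view now shows the black paddle at about (278,240), almost centred between the pads, with the orange one at (375,240) outside the right pad. I'll check the remaining lateral offset.

Run:
```python
from h import *
np.set_printoptions(precision=1,suppress=True)
im=cv2.imread("pics/w3.png");f=np.load("pics/w3.npz");d,E=f['d'],f['E'];c=r.camera_params("wrist");P=cloud(c,E,d)
t=(P[...,2]>178)&(P[...,2]<186)&(d>0);t[:,:262]=0;t[:,296:]=0;t[:225]=0;t[285:]=0
Q=P[t];print(t.sum(),np.percentile(Q,[3,50,97],0),Q.mean(0),cv2.minAreaRect(Q[:,:2].astype(np.float32)))
t=(P[...,2]>178)&(P[...,2]<186)&(d>0);t[:,:350]=0;t[:,400:]=0;t[:225]=0;t[285:]=0
Q=P[t];print(t.sum(),np.percentile(Q,[3,50,97],0),Q.mean(0),cv2.minAreaRect(Q[:,:2].astype(np.float32)))
cv2.imwrite("pics/w3z.png",cv2.resize(im[190:290,250:410],None,fx=4.5,fy=4.5,interpolation=cv2.INTER_CUBIC))
```

```text
769 [[618.5 297.4 178.8]
 [627.5 303.3 181.4]
 [637.3 309.6 182.7]] [627.6 303.4 181.2] ((628.0757446289062, 303.5606689453125), (21.39260482788086, 9.78780460357666), 20.697885513305664)
777 [[599.8 347.8 178.6]
 [609.1 353.2 181.3]
 [619.  359.5 182.9]] [609.1 353.3 181.1] ((609.6046142578125, 354.2978210449219), (21.589292526245117, 10.526437759399414), 21.046810150146484)
```

View pics/w3z.png

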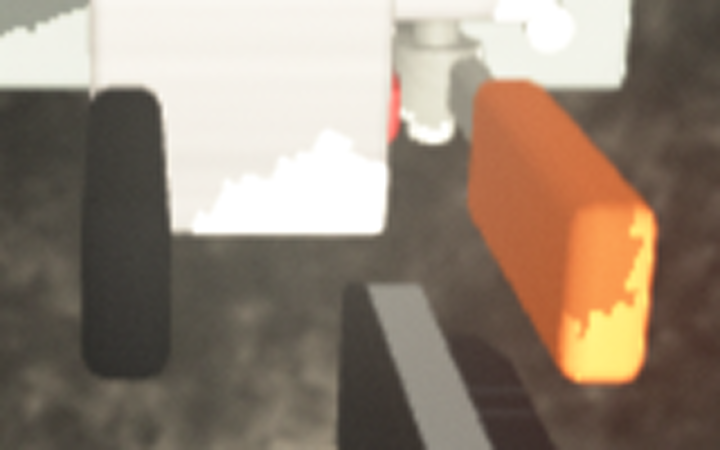

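send_rows --deltas '[{"wx": 0, "wy": 0, "wz": 0, "x": 0.05, "y": 0.18, "z": -2, "fingers": 0.5}, {"wx": 0, "wy": 0, "wz": 0, "x": 0.05, "y": 0.18, "z": -4, "fingers": 0.5}, {"wx": 0, "wy": 0, "wz": 0, "x": 0.05, "y": 0.18, "z": -5.8, "fingers": 0.5}, {"wx": 0, "wy": 0, "wz": 0, "x": 0.05, "y": 0.18, "z": -5.8, "fingers": 0.5}]'

```text
time_s: 3.75
position: [628.2, 305.0, 143.9]
orientation: [3.142, 0.0, -2.786]
wrist_force: [0.4, 0.2, -0.4]
gripper_width: 42.5
```

Run:
```python
from h import *
s=r.get_state();print(s['time_s'],s['position'],s['orientation'],s['gripper_width'],s['wrist_force'])
p,d=r.read_camera("wrist");cv2.imwrite("pics/w4.png",p)
```

```text
3.75 [628.16848003 304.96910069 143.9203533 ] [ 3.14150627e+00  8.62166426e-05 -2.78551153e+00] 42.49872261444149 [ 0.38338046  0.18188964 -0.35971614]
```

View pics/w4.png

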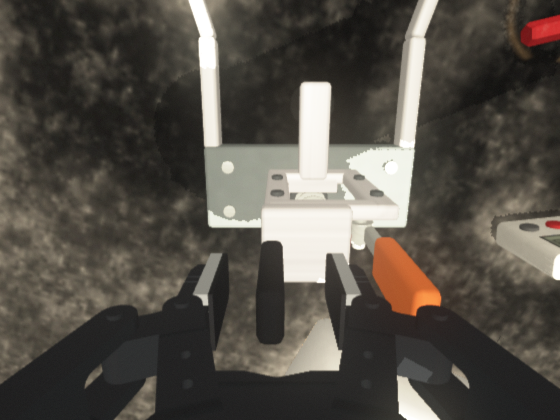

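The black paddle sits between the pads at column 270, and the pads' midpoint is at about 277. I'll shift about 1.5 mm and close.

send_rows --deltas '[{"wx": 0, "wy": 0, "wz": 0, "x": 0.05, "y": -0.15, "z": -0.1, "fingers": 0.5}, {"wx": 0, "wy": 0, "wz": 0, "x": 0.05, "y": -0.15, "z": -0.1, "fingers": 0.8}, {"wx": 0, "wy": 0, "wz": 0, "x": 0.05, "y": -0.15, "z": -0.1, "fingers": 0.95}, {"wx": 0, "wy": 0, "wz": 0, "x": 0.05, "y": -0.15, "z": -0.1, "fingers": 1}, {"wx": 0, "wy": 0, "wz": 0, "x": 0.05, "y": -0.15, "z": -0.1, "fingers": 1}, {"wx": 0, "wy": 0, "wz": 0, "x": 0.05, "y": -0.15, "z": -0.1, "fingers": 1}]' --squeeze 40

```text
time_s: 4.4
position: [629.5, 303.0, 143.6]
orientation: [-3.141, 0.001, -2.786]
wrist_force: [1.0, -4.4, 6.1]
gripper_width: 9.4
```

send_rows --deltas '[{"wx": 0, "wy": 0, "wz": 0, "x": 0, "y": 0, "z": 0.4, "fingers": 1}, {"wx": 0, "wy": 0, "wz": 0, "x": 0, "y": 0, "z": 0.8, "fingers": 1}, {"wx": 0, "wy": 0, "wz": 0, "x": 0, "y": 0, "z": 1.2, "fingers": 1}, {"wx": 0, "wy": 0, "wz": 0, "x": 0, "y": 0, "z": 1.6, "fingers": 1}, {"wx": 0, "wy": 0, "wz": 0, "x": 0, "y": 0, "z": 2.0, "fingers": 1}, {"wx": 0, "wy": 0, "wz": 0, "x": 0, "y": 0, "z": 2.0, "fingers": 1}]'

```text
time_s: 5.0
position: [629.4, 303.0, 161.0]
orientation: [-3.141, -0.0, -2.786]
wrist_force: [7.0, -3.1, -6.8]
gripper_width: 9.6
```

Run:
```python
from h import *
np.set_printoptions(precision=1,suppress=True)
s=r.get_state();print(s['time_s'],s['position'],s['orientation'],s['gripper_width'],s['wrist_force'])
c,E=cam("wrist");p,d=r.read_camera("wrist");cv2.imwrite("pics/w5.png",p);P=cloud(c,E,d);np.savez("pics/w5.npz",d=d,E=E)
for v in range(90,180,10):print(v,P[v,305:325:4,2])
```

```text
5.0 [629.4 303.  161. ] [-3.1 -0.  -2.8] 9.55295124910374 [ 7.  -3.1 -6.8]
90 [70.4 70.6 69.9 70.2 69.9]
100 [69.5 70.1 69.8 70.8 70.3]
110 [69.7 70.8 70.5 70.8 69.2]
120 [69.3 70.2 70.2 70.6 68.8]
130 [68.7 70.2 71.4 70.7 69.6]
140 [70.8 70.2 70.8 69.1 69.5]
150 [70.7 70.5 70.7 69.9 70.3]
160 [69.2 69.3 69.3 71.3 70.5]
170 [69.4 69.8 70.8 68.5 70.9]
```

View pics/w5.png

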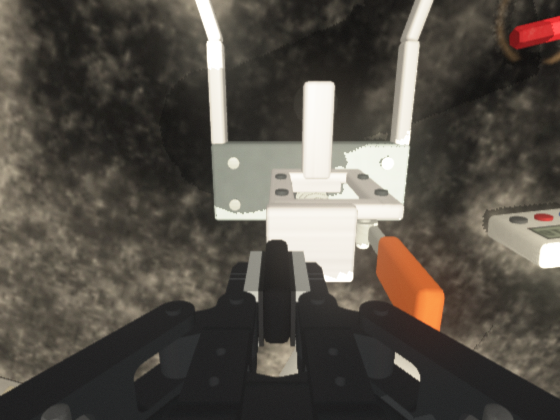

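The grip holds without slip. The arm top is at z=70, so the clamp is at about 0.029. I'll keep lifting.

send_rows --deltas '[{"wx": 0, "wy": 0, "wz": 0, "x": 0, "y": 0, "z": 0.4, "fingers": 1}, {"wx": 0, "wy": 0, "wz": 0, "x": 0, "y": 0, "z": 0.8, "fingers": 1}, {"wx": 0, "wy": 0, "wz": 0, "x": 0, "y": 0, "z": 1.2, "fingers": 1}, {"wx": 0, "wy": 0, "wz": 0, "x": 0, "y": 0, "z": 1.6, "fingers": 1}, {"wx": 0, "wy": 0, "wz": 0, "x": 0, "y": 0, "z": 2.0, "fingers": 1}, {"wx": 0, "wy": 0, "wz": 0, "x": 0, "y": 0, "z": 2.4, "fingers": 1}, {"wx": 0, "wy": 0, "wz": 0, "x": 0, "y": 0, "z": 2.7, "fingers": 1}, {"wx": 0, "wy": 0, "wz": 0, "x": 0, "y": 0, "z": 2.8, "fingers": 1}, {"wx": 0, "wy": 0, "wz": 0, "x": 0, "y": 0, "z": 2.8, "fingers": 1}]'

```text
time_s: 5.95
position: [629.4, 303.0, 188.0]
orientation: [-3.141, -0.001, -2.787]
wrist_force: [8.7, -3.4, -11.3]
gripper_width: 9.5
```

```bash
cat > m.py <<'E'
from h import *
import sys
np.set_printoptions(precision=1,suppress=True)
n=sys.argv[1]
s=r.get_state();print(s['time_s'],s['position'],s['orientation'],s['gripper_width'],s['wrist_force'])
c,E=cam("wrist");p,d=r.read_camera("wrist");cv2.imwrite(f"pics/{n}.png",p);P=cloud(c,E,d);np.savez(f"pics/{n}.npz",d=d,E=E)
t=(d>0)&(P[...,2]>30)&(P[...,2]<130)
# arm region in stand frame x -5..30,|y|<6
a=np.radians(20.4);X=P[...,:2]-[538,299.7];sx=X@[np.cos(a),np.sin(a)];sy=X@[-np.sin(a),np.cos(a)]
t&=(sx>2)&(sx<35)&(abs(sy)<7)
print("arm top n",t.sum(),"h",np.median(P[t][:,2])-41 if t.sum() else 0)
E
python3 m.py w6
```

```text
5.95 [629.4 303.  188. ] [-3.1 -0.  -2.8] 9.459611196457594 [  8.7  -3.4 -11.3]
arm top n 1151 h 55.964075334843955
```

send_rows --deltas '[{"wx": 0, "wy": 0, "wz": 0, "x": 0, "y": 0, "z": 0.2, "fingers": 1}, {"wx": 0, "wy": 0, "wz": 0, "x": 0, "y": 0, "z": 0.4, "fingers": 1}, {"wx": 0, "wy": 0, "wz": 0, "x": 0, "y": 0, "z": 0.5, "fingers": 1}, {"wx": 0, "wy": 0, "wz": 0, "x": 0, "y": 0, "z": 0.5, "fingers": 1}]'

```text
time_s: 6.4
position: [629.4, 303.0, 194.1]
orientation: [-3.141, -0.0, -2.786]
wrist_force: [7.6, -3.1, -6.1]
gripper_width: 9.5
```

```bash
python3 m.py w7
```

```text
6.4 [629.4 303.  194.1] [-3.1 -0.  -2.8] 9.523809172202107 [ 7.6 -3.1 -6.1]
arm top n 1168 h 62.05270621973847
```

The clamp is at about 0.062 and the pull has dropped from 11 N to 6 N, so the pawl has clicked over the top tooth. I'll settle it 2 mm and then open the fingers part way.

send_rows --deltas '[{"wx": 0, "wy": 0, "wz": 0, "x": 0, "y": 0, "z": -0.1, "fingers": 1}, {"wx": 0, "wy": 0, "wz": 0, "x": 0, "y": 0, "z": -0.2, "fingers": 1}, {"wx": 0, "wy": 0, "wz": 0, "x": 0, "y": 0, "z": -0.2, "fingers": 1}]'

```text
time_s: 6.75
position: [629.4, 303.0, 192.3]
orientation: [-3.141, -0.0, -2.786]
wrist_force: [7.5, -3.7, -5.9]
gripper_width: 9.4
```

send_rows --deltas '[{"wx": 0, "wy": 0, "wz": 0, "x": 0, "y": 0, "z": 0, "fingers": 0.55}, {"wx": 0, "wy": 0, "wz": 0, "x": 0, "y": 0, "z": 0, "fingers": 0.55}, {"wx": 0, "wy": 0, "wz": 0, "x": 0, "y": 0, "z": 0, "fingers": 0.55}, {"wx": 0, "wy": 0, "wz": 0, "x": 0, "y": 0, "z": 0, "fingers": 0.55}]'

```text
time_s: 7.15
position: [628.6, 303.9, 193.5]
orientation: [3.141, 0.0, -2.785]
wrist_force: [-0.3, 0.1, 0.4]
gripper_width: 38.5
```

```bash
python3 m.py w8
```

```text
7.15 [628.6 303.9 193.5] [ 3.1  0.  -2.8] 38.53794626950476 [-0.3  0.1  0.4]
arm top n 1135 h 59.838203519532755
```

View pics/w8.png

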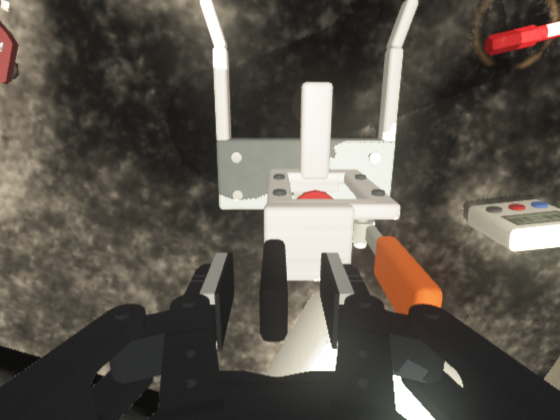

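The clamp reads 0.0598, hanging on its top tooth, with the black paddle at column 273 free between the pads and no force. I'll rise clear and move to just behind the block.

send_rows --deltas '[{"wx": 0, "wy": 0, "wz": 0, "x": 0, "y": 0, "z": 3, "fingers": 0.55}, {"wx": 0, "wy": 0, "wz": 0, "x": 0, "y": 0, "z": 6, "fingers": 0.55}, {"wx": 0, "wy": 0, "wz": 0, "x": 0, "y": 0, "z": 9, "fingers": 0.55}, {"wx": 0, "wy": 0, "wz": 0, "x": -25.6, "y": -7.3, "z": 9, "fingers": 0.3}, {"wx": 0, "wy": 0, "wz": 0, "x": -25.6, "y": -7.3, "z": 9, "fingers": 0.3}, {"wx": 0, "wy": 0, "wz": 0, "x": -25.6, "y": -7.3, "z": 9, "fingers": 0.3}, {"wx": 0, "wy": 0, "wz": 0, "x": -25.6, "y": -7.3, "z": 9, "fingers": 0.3}, {"wx": 0, "wy": 0, "wz": 0, "x": -25.6, "y": -7.3, "z": 9, "fingers": 0.3}, {"wx": 0, "wy": 0, "wz": 0, "x": -25.6, "y": -7.3, "z": 6, "fingers": 0.3}, {"wx": 0, "wy": 0, "wz": 0, "x": -25.6, "y": -7.3, "z": 1, "fingers": 0.3}, {"wx": 0, "wy": 0, "wz": 0, "x": -25.6, "y": -7.3, "z": -4, "fingers": 0.3}, {"wx": 0, "wy": 0, "wz": 0, "x": -25.6, "y": -7.3, "z": -9, "fingers": 0.3}, {"wx": 0, "wy": 0, "wz": 0, "x": -25.6, "y": -7.3, "z": -9, "fingers": 0.3}, {"wx": 0, "wy": 0, "wz": 0, "x": -25.6, "y": -7.3, "z": -9, "fingers": 0.3}]'

```text
time_s: 8.6
position: [373.0, 230.6, 104.2]
orientation: [-3.14, -0.001, -2.785]
wrist_force: [-0.2, 0.6, 1.0]
gripper_width: 59.8
```

```bash
python3 m.py w9
python3 - <<'E'
from h import *
p,d=r.read_camera("top");cv2.imwrite("pics/t9.png",p[130:300,140:360].repeat(3,0).repeat(3,1))
E
```

```text
8.6 [373.  230.6 104.2] [-3.1 -0.  -2.8] 59.839783832714545 [-0.2  0.6  1. ]
arm top n 0 h 0
```

View pics/w9.png

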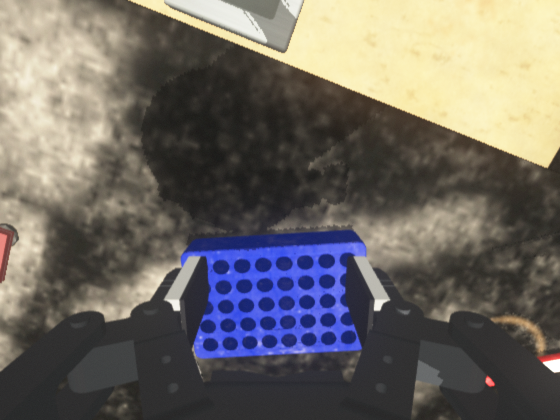

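View pics/t9.png

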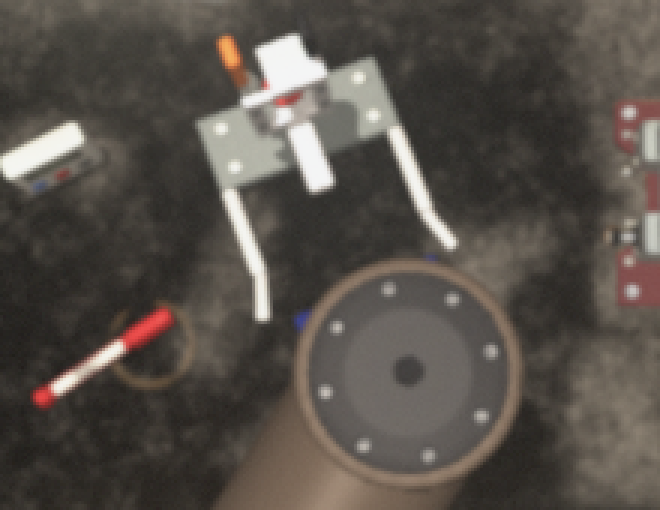

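The wrist view shows the block's near edge at rows 235 to 250, columns 183 to 365, centred under the open jaw. The top view shows the arm hiding the block, with the clamp still up. I'll measure the near edge before going down.

Run:
```python
from h import *
np.set_printoptions(precision=1,suppress=True)
im=cv2.imread("pics/w9.png");f=np.load("pics/w9.npz");d,E=f['d'],f['E'];c=r.camera_params("wrist");P=cloud(c,E,d)
h=cv2.cvtColor(im,cv2.COLOR_BGR2HSV)
m=(d>0)&(h[...,0]>110)&(h[...,0]<128)&(h[...,1]>120)&(P[...,2]>-3)&(P[...,2]<34)
a=np.radians(20.4);X=P[m][:,:2]-[538,299.7];S=X@np.array([[np.cos(a),-np.sin(a)],[np.sin(a),np.cos(a)]])
print(m.sum(),S.min(0),S.max(0),np.percentile(P[m][:,2],[1,50,99]))
for y in range(-70,71,20):
    k=abs(S[:,1]-y)<6
    if k.sum():print(y,np.percentile(S[k,0],1),k.sum())
s=r.get_state()['position'][:2]-[538,299.7];print("tcp stand",s@np.array([[np.cos(a),-np.sin(a)],[np.sin(a),np.cos(a)]]))
```

```text
18150 [-161.9  -71.5] [-44.8  63.5] [ 3.4 27.5 29.6]
-70 -154.08079437883367 227
-50 -155.07591402765576 1926
-30 -156.40578645249332 2073
-10 -157.71876469656806 1990
10 -159.09979527460163 1939
30 -160.3168060902424 2071
50 -161.2959687456088 771
tcp stand [-177.3   -6.2]
```

send_rows --deltas '[{"wx": 0, "wy": 0, "wz": 0, "x": -0.4, "y": -0.2, "z": -3, "fingers": 0.3}, {"wx": 0, "wy": 0, "wz": 0, "x": -0.4, "y": -0.2, "z": -7, "fingers": 0.3}, {"wx": 0, "wy": 0, "wz": 0, "x": -0.4, "y": -0.2, "z": -9, "fingers": 0.3}, {"wx": 0, "wy": 0, "wz": 0, "x": -0.4, "y": -0.2, "z": -9.6, "fingers": 0.3}, {"wx": 0, "wy": 0, "wz": 0, "x": -0.4, "y": -0.2, "z": -9.6, "fingers": 0.3}]'

```text
time_s: 9.2
position: [369.5, 229.5, 8.3]
orientation: [3.141, 0.001, -2.785]
wrist_force: [-0.2, -0.1, 0.1]
gripper_width: 59.5
```

send_rows --deltas '[{"wx": 0, "wy": 0, "wz": 0, "x": 0.94, "y": 0.35, "z": 0, "fingers": 0.3}, {"wx": 0, "wy": 0, "wz": 0, "x": 1.87, "y": 0.7, "z": 0, "fingers": 0.3}, {"wx": 1.0, "wy": -2.8, "wz": 0, "x": 2.78, "y": 1.14, "z": 0, "fingers": 0.3}, {"wx": 2.1, "wy": -5.6, "wz": 0, "x": 3.68, "y": 1.58, "z": 0, "fingers": 0.3}, {"wx": 3.1, "wy": -8.4, "wz": 0, "x": 4.56, "y": 2.07, "z": 0, "fingers": 0.3}, {"wx": 4.2, "wy": -11.2, "wz": 0, "x": 5.45, "y": 2.56, "z": 0, "fingers": 0.3}, {"wx": 5.2, "wy": -14.1, "wz": 0, "x": 6.35, "y": 3.01, "z": 0, "fingers": 0.3}, {"wx": 5.2, "wy": -14.1, "wz": 0, "x": 7.29, "y": 3.35, "z": 0, "fingers": 0.3}, {"wx": 5.2, "wy": -14.1, "wz": 0, "x": 8.22, "y": 3.7, "z": 0, "fingers": 0.3}, {"wx": 5.2, "wy": -14.1, "wz": 0, "x": 8.22, "y": 3.7, "z": 0, "fingers": 0.3}]'

```text
time_s: 10.2
position: [467.9, 281.2, 17.4]
orientation: [-3.133, 0.242, -2.795]
wrist_force: [0.1, 0.2, 0.6]
gripper_width: 59.9
```

```bash
cat > b.py <<'E'
from h import *
import sys
np.set_printoptions(precision=1,suppress=True)
n=sys.argv[1];a=np.radians(20.4);M=np.array([[np.cos(a),-np.sin(a)],[np.sin(a),np.cos(a)]])
p0=r.get_state();s=p0['position'][:2]-[538,299.7];print(p0['time_s'],"tcp stand",s@M,p0['position'][2],"F",p0['wrist_force'])
c,E=cam("wrist");p,d=r.read_camera("wrist");cv2.imwrite(f"pics/{n}.png",p);P=cloud(c,E,d)
h=cv2.cvtColor(p,cv2.COLOR_BGR2HSV)
m=(d>0)&(h[...,0]>110)&(h[...,0]<128)&(h[...,1]>120)&(P[...,2]>23)&(P[...,2]<34)
S=(P[m][:,:2]-[538,299.7])@M
print(m.sum(),S.min(0),S.max(0),cv2.minAreaRect(S.astype(np.float32)))
E
python3 b.py w10
```

```text
10.2 tcp stand [-72.1   7.1] 17.377324802768758 F [0.1 0.2 0.6]
11136 [-83.8 -60.7] [ 0.5 49.4] ((-41.20622634887695, -6.0760345458984375), (109.64085388183594, 84.25597381591797), 89.04735565185547)
```

View pics/w10.png

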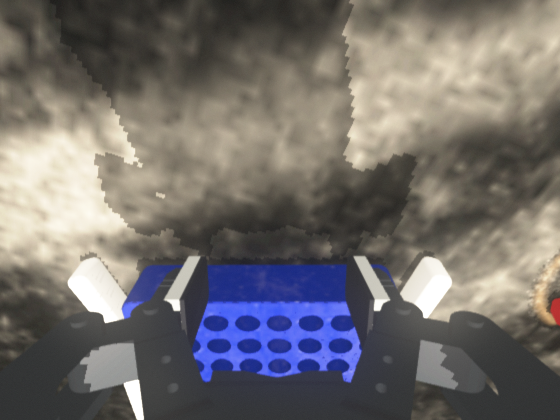

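Run:
```python
from h import *
np.set_printoptions(precision=1,suppress=True)
a=np.radians(20.4);M=np.array([[np.cos(a),-np.sin(a)],[np.sin(a),np.cos(a)]])
s=r.get_state();print(s['time_s'],s['position'],s['orientation'],s['q'],s['qd'])
c,E=cam("wrist");p,d=r.read_camera("wrist");P=cloud(c,E,d)
def S(v,u):
    q=P[v,u];return np.r_[(q[:2]-[538,299.7])@M,q[2]]
for v,u in((262,200),(262,361),(262,180),(275,190),(283,280),(302,280),(312,280),(200,280),(245,140),(100,200),(275,95)):print((v,u),d[v,u],S(v,u))
s=r.get_state();print(s['time_s'],s['position'],s['orientation'])
p,d=r.read_camera("scene");cv2.imwrite("pics/s10.png",cv2.resize(p[170:330,150:400],None,fx=3,fy=3))
```

```text
10.25 [467.5 281.3  17.3] [-3.1  0.2 -2.8] [ 0.8  0.3 -1.   1.  -0.1 -3. ] [ 0. -0. -0. -0.  0. -0.]
(262, 200) 138.84587 [-87.7 -21.5  30.3]
(262, 361) 139.72087 [-86.4  42.3  29.2]
(262, 180) 178.24025 [-62.6 -40.7  -0.3]
(275, 190) 129.60316 [-89.6 -23.   40. ]
(283, 280) 164.75188 [-62.2  10.   14.8]
(302, 280) 153.8824 [-62.6  10.   27.2]
(312, 280) 154.91095 [-58.    9.9  28.7]
(200, 280) 160.24112 [-98.   10.2  -0.9]
(245, 140) 173.50577 [-73.2 -59.   -0.7]
(100, 200) 138.0157 [-143.2  -20.8   -1.1]
(275, 95) 168.84323 [-63.8 -78.9  10.5]
10.3 [467.1 281.6  17.2] [-3.1  0.2 -2.8]
```

View pics/s10.png

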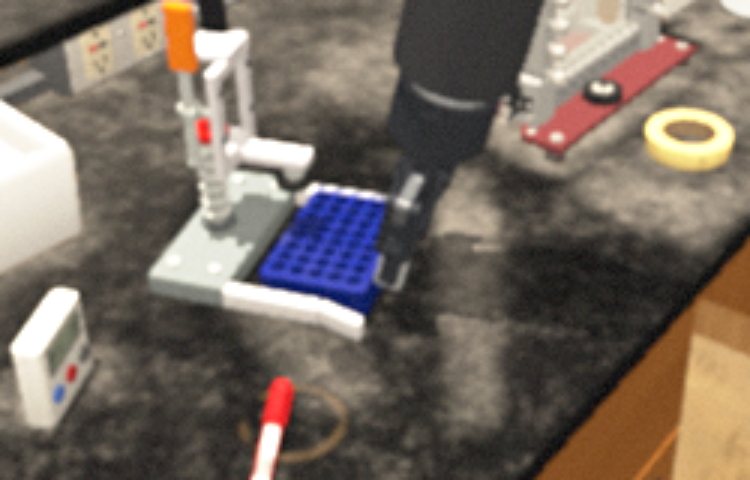

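The scene view shows the block already inside the guides at stand x of about -19. The tilt brought q5 and q3 close to their limits, so the tool drifted from its command. I'll go back to upright, which also backs it off the block.

send_rows --deltas '[{"wx": -2.0, "wy": 5.0, "wz": 0, "x": 0, "y": 0, "z": 0.5, "fingers": 0.3}, {"wx": -4.0, "wy": 10.0, "wz": 0, "x": 0, "y": 0, "z": 0.5, "fingers": 0.3}, {"wx": -5.2, "wy": 14.1, "wz": 0, "x": 0, "y": 0, "z": 0.5, "fingers": 0.3}, {"wx": -5.2, "wy": 14.1, "wz": 0, "x": 0, "y": 0, "z": 0.5, "fingers": 0.3}, {"wx": -5.2, "wy": 14.1, "wz": 0, "x": 0, "y": 0, "z": 0.5, "fingers": 0.3}, {"wx": -5.2, "wy": 14.1, "wz": 0, "x": 0, "y": 0, "z": 0.5, "fingers": 0.3}]'

```text
time_s: 10.95
position: [466.6, 285.5, 21.7]
orientation: [-3.136, -0.022, -2.792]
wrist_force: [0.6, -0.3, 0.3]
gripper_width: 60.1
```

```bash
python3 b.py w11; python3 -c "
from plant import r
s=r.get_state();print(s['q'],s['orientation'],s['position'])"
```

```text
10.95 tcp stand [-71.9  11.6] 21.65065180894846 F [ 0.6 -0.3  0.3]
8670 [-62.6 -65.9] [ 9.  51.6] ((-26.690006256103516, -7.952117919921875), (63.85322952270508, 120.0143051147461), 4.397613525390625)
[ 0.90251107  0.3897502  -0.49963431 -0.0048305  -0.70325666 -2.12155088] [-3.13274939 -0.02021164 -2.79364405] [466.71162331 283.52465089  21.41886686]
```

View pics/w11.png

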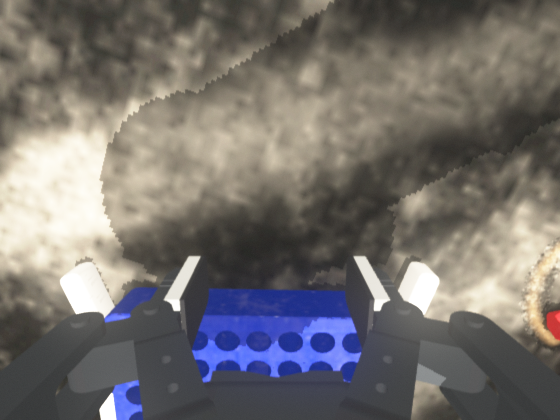

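The wrist view shows the block's near face between the guides, with the gripper about 10 mm to its left. I'll back off, centre and lower.

send_rows --deltas '[{"wx": 0, "wy": 1, "wz": 0.4, "x": -0.75, "y": -0.28, "z": 0, "fingers": 0.3}, {"wx": 0, "wy": 1, "wz": 0.4, "x": -0.4, "y": -1.2, "z": 0, "fingers": 0.3}, {"wx": 0, "wy": 1, "wz": 0.4, "x": -0.4, "y": -1.2, "z": -1.1, "fingers": 0.3}, {"wx": 0, "wy": 1, "wz": 0.4, "x": -0.4, "y": -1.2, "z": -1.1, "fingers": 0.3}, {"wx": 0, "wy": 1, "wz": 0.4, "x": -0.4, "y": -1.2, "z": -1.1, "fingers": 0.3}]'

```text
time_s: 11.5
position: [461.6, 268.9, 9.9]
orientation: [-3.137, -0.039, -2.786]
wrist_force: [0.6, 0.3, 0.9]
gripper_width: 60.2
```

```bash
python3 b.py w12; python3 -c "
from plant import r
s=r.get_state();print(s['q'],s['orientation'],s['position'])"
```

```text
11.5 tcp stand [-82.4  -2.2] 9.891420200554977 F [0.6 0.3 0.9]
4412 [-54.3 -65.8] [-18.4  35.4] ((-42.44546890258789, -16.628337860107422), (30.22992706298828, 105.66156768798828), 10.942460060119629)
[ 0.88303279  0.40060822 -0.51190792 -0.02455077 -0.69418225 -2.07845107] [-3.13719485 -0.03880166 -2.78545145] [461.76154611 269.22777363  10.14321503]
```

View pics/w12.png

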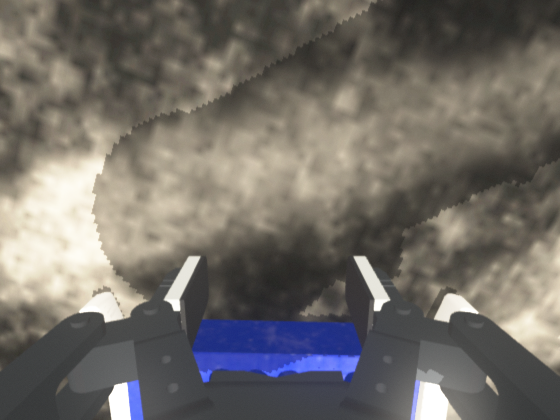

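send_rows --deltas '[{"wx": 0.7, "wy": -2.1, "wz": 0, "x": 0.5, "y": 0.2, "z": 0, "fingers": 0.3}, {"wx": 0.7, "wy": -2.1, "wz": 0, "x": 1.0, "y": 0.4, "z": 0, "fingers": 0.3}, {"wx": 0.7, "wy": -2.1, "wz": 0, "x": 1.5, "y": 0.6, "z": 0, "fingers": 0.3}, {"wx": 0.7, "wy": -2.1, "wz": 0, "x": 1.9, "y": 0.75, "z": 0, "fingers": 0.3}, {"wx": 0.7, "wy": -2.1, "wz": 0, "x": 2.2, "y": 0.85, "z": 0, "fingers": 0.3}, {"wx": 0.7, "wy": -2.1, "wz": 0, "x": 2.2, "y": 0.85, "z": 0, "fingers": 0.3}]'

```text
time_s: 12.15
position: [484.3, 278.2, 10.2]
orientation: [-3.136, -0.0, -2.786]
wrist_force: [-0.5, -0.5, 0.6]
gripper_width: 60.1
```

```bash
python3 b.py w13
python3 - <<'E'
from h import *
p,d=r.read_camera("scene");cv2.imwrite("pics/s13.png",cv2.resize(p[170:330,150:400],None,fx=3,fy=3))
E
```

```text
12.15 tcp stand [-57.8  -1.4] 10.153438942034677 F [-0.5 -0.5  0.6]
8639 [-48.2 -65.6] [ 8.2 36. ] ((-20.292917251586914, -14.949714660644531), (55.16275405883789, 102.24344635009766), 1.0157185792922974)
```

View pics/s13.png

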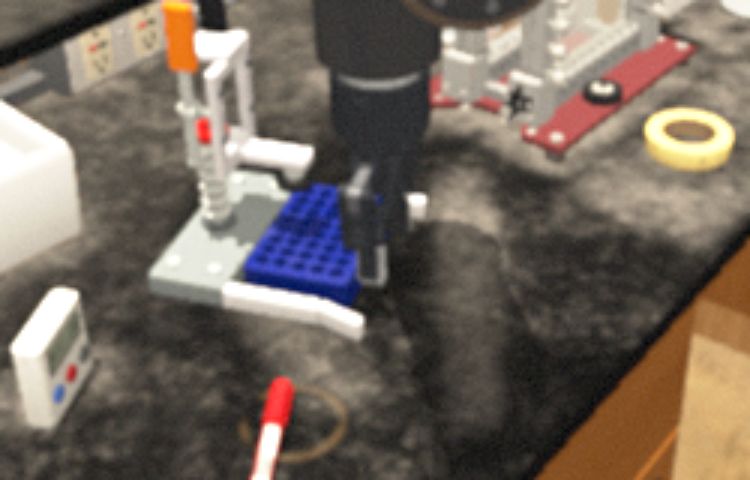

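The scene view shows the block nearly home, about 4 to 5 mm short, with the gripper clear of the clamp foot. I'll push the remainder gently.

send_rows --deltas '[{"wx": 0, "wy": 0, "wz": 0, "x": 0.15, "y": 0.06, "z": 0, "fingers": 0.3}, {"wx": 0, "wy": 0, "wz": 0, "x": 0.3, "y": 0.12, "z": 0, "fingers": 0.3}, {"wx": 0, "wy": 0, "wz": 0, "x": 0.4, "y": 0.15, "z": 0, "fingers": 0.3}, {"wx": 0, "wy": 0, "wz": 0, "x": 0.4, "y": 0.15, "z": 0, "fingers": 0.3}]'

```text
time_s: 12.65
position: [487.9, 279.6, 10.3]
orientation: [-3.136, 0.0, -2.785]
wrist_force: [-0.9, -0.9, 0.5]
gripper_width: 59.7
```

send_rows --deltas '[{"wx": 0, "wy": 0, "wz": 0, "x": 0.1, "y": 0.04, "z": 0, "fingers": 0.3}, {"wx": 0, "wy": 0, "wz": 0, "x": 0.2, "y": 0.07, "z": 0, "fingers": 0.3}, {"wx": 0, "wy": 0, "wz": 0, "x": 0.3, "y": 0.1, "z": 0, "fingers": 0.3}, {"wx": 0, "wy": 0, "wz": 0, "x": 0.3, "y": 0.1, "z": 0, "fingers": 0.3}]'

```text
time_s: 13.05
position: [490.2, 280.4, 10.2]
orientation: [-3.136, -0.001, -2.785]
wrist_force: [-3.8, -0.9, 2.6]
gripper_width: 59.7
```

```bash
python3 b.py w14
```

```text
13.05 tcp stand [-51.5  -1.5] 10.204956879776184 F [-3.8 -0.9  2.6]
8640 [-41.6 -65.6] [14.6 35.7] ((-14.229578018188477, -15.093612670898438), (55.02412414550781, 102.07952880859375), 1.5566389560699463)
```

send_rows --deltas '[{"wx": 0, "wy": 0, "wz": 0, "x": 0.1, "y": 0.04, "z": 0, "fingers": 0.3}, {"wx": 0, "wy": 0, "wz": 0, "x": 0.2, "y": 0.07, "z": 0, "fingers": 0.3}, {"wx": 0, "wy": 0, "wz": 0, "x": 0.2, "y": 0.07, "z": 0, "fingers": 0.3}]'

```text
time_s: 13.4
position: [490.4, 280.2, 10.1]
orientation: [-3.136, -0.004, -2.786]
wrist_force: [-14.1, 1.2, 8.9]
gripper_width: 59.6
```

```bash
python3 b.py w15
```

```text
13.4 tcp stand [-51.4  -1.7] 10.058473098253314 F [-14.1   1.2   8.9]
8620 [-41.7 -65.6] [14.5 35.7] ((-14.403392791748047, -15.142158508300781), (54.780677795410156, 102.0622787475586), 1.7268072366714478)
```

The block is firmly against the stop: 14 N with no further motion. I'll retreat, rise and go above the paddles with the jaw fully open.

send_rows --deltas '[{"wx": 0, "wy": 0, "wz": 0, "x": -2.5, "y": -0.95, "z": 0, "fingers": 0.3}, {"wx": 0, "wy": 0, "wz": 0, "x": -5, "y": -1.9, "z": 0, "fingers": 0.3}, {"wx": 0, "wy": 0, "wz": 0, "x": -5, "y": -1.9, "z": 4, "fingers": 0.3}, {"wx": 0, "wy": 0, "wz": 0, "x": -5, "y": -1.9, "z": 9, "fingers": 0}, {"wx": 0, "wy": 0, "wz": 0, "x": -5, "y": -1.9, "z": 14, "fingers": 0}, {"wx": 0, "wy": 0, "wz": 0, "x": -5, "y": -1.9, "z": 19, "fingers": 0}, {"wx": 0, "wy": 0, "wz": 0, "x": -5, "y": -1.9, "z": 24, "fingers": 0}, {"wx": 0, "wy": 0, "wz": 0, "x": -2, "y": 0, "z": 27, "fingers": 0}, {"wx": 0, "wy": 0, "wz": 0, "x": 3, "y": 1, "z": 27, "fingers": 0}, {"wx": 0, "wy": 0, "wz": 0, "x": 8, "y": 2.5, "z": 27, "fingers": 0}, {"wx": 0, "wy": 0, "wz": 0, "x": 12, "y": 4, "z": 26, "fingers": 0}, {"wx": 0, "wy": 0, "wz": 0, "x": 13, "y": 4.3, "z": 25.5, "fingers": 0}, {"wx": 0, "wy": 0, "wz": 0, "x": 13, "y": 4.3, "z": 25.5, "fingers": 0}, {"wx": 0, "wy": 0, "wz": 0, "x": 13, "y": 4.3, "z": 25.5, "fingers": 0}]'

```text
time_s: 14.85
position: [622.8, 324.1, 265.1]
orientation: [-3.136, -0.0, -2.786]
wrist_force: [-0.8, -0.4, 0.3]
gripper_width: 85.2
```

```bash
python3 m.py w16
python3 - <<'E'
from h import *
np.set_printoptions(precision=1,suppress=True)
a=np.radians(20.4);M=np.array([[np.cos(a),-np.sin(a)],[np.sin(a),np.cos(a)]])
p=cv2.imread("pics/w16.png");f=np.load("pics/w16.npz");d,E=f['d'],f['E'];c=r.camera_params("wrist");P=cloud(c,E,d)
h=cv2.cvtColor(p,cv2.COLOR_BGR2HSV)
m=(d>0)&(h[...,0]>110)&(h[...,0]<128)&(h[...,1]>120)&(P[...,2]>23)&(P[...,2]<34)
S=(P[m][:,:2]-[538,299.7])@M;print("block",m.sum(),S.min(0),S.max(0),cv2.minAreaRect(S.astype(np.float32)))
t=(d>0)&(P[...,2]>224)&(P[...,2]<236);k,l,st,ce=cv2.connectedComponentsWithStats(t.astype(np.uint8))
for i in range(1,k):
    if st[i,4]>200:Q=P[l==i];print(st[i],Q.mean(0),cv2.minAreaRect(Q[:,:2].astype(np.float32)))
E
```

```text
14.85 [622.8 324.1 265.1] [-3.1 -0.  -2.8] 85.226251688774 [-0.8 -0.4  0.3]
arm top n 692 h 59.80426411719341
block 5941 [-40.4 -65.8] [45.6 60. ] ((2.305084228515625, -3.0617141723632812), (125.83856964111328, 85.7578353881836), 89.5815200805664)
[228 215  19  40 694] [627.3 303.8 229. ] ((628.4750366210938, 303.7220153808594), (22.089473724365234, 10.21169376373291), 20.1662654876709)
[325 215  20  40 701] [608.9 353.5 229. ] ((609.4012451171875, 354.3681945800781), (21.546127319335938, 10.393795013427734), 19.6879940032959)
```

View pics/w16.png

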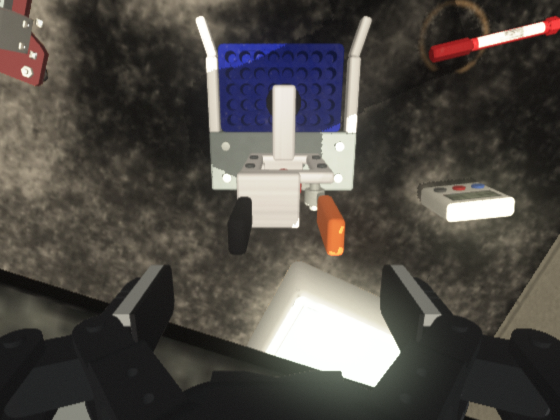

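The wrist view shows the block flush against the plate, aligned to 0.4° and measured home. The clamp is at 0.0598 and the paddles are at (240,225) and (330,225). I'll go down astride both paddles, biased 6 mm towards the black one.

send_rows --deltas '[{"wx": 0, "wy": 0, "wz": 0, "x": -0.15, "y": -0.05, "z": -1, "fingers": 0}, {"wx": 0, "wy": 0, "wz": 0, "x": -0.15, "y": -0.05, "z": -3, "fingers": 0}, {"wx": 0, "wy": 0, "wz": 0, "x": -0.15, "y": -0.05, "z": -5, "fingers": 0}, {"wx": 0, "wy": 0, "wz": 0, "x": -0.15, "y": -0.05, "z": -7, "fingers": 0}, {"wx": 0, "wy": 0, "wz": 0, "x": -0.15, "y": -0.05, "z": -7.8, "fingers": 0}, {"wx": 0, "wy": 0, "wz": 0, "x": -0.15, "y": -0.05, "z": -7.8, "fingers": 0}]'

```text
time_s: 15.5
position: [620.3, 323.4, 186.7]
orientation: [-3.136, -0.001, -2.785]
wrist_force: [0.6, 0.6, -0.2]
gripper_width: 85.5
```

```bash
python3 m.py w17
```

```text
15.5 [620.3 323.4 186.7] [-3.1 -0.  -2.8] 85.51862292461857 [ 0.6  0.6 -0.2]
arm top n 1218 h 59.7996322618296
```

View pics/w17.png

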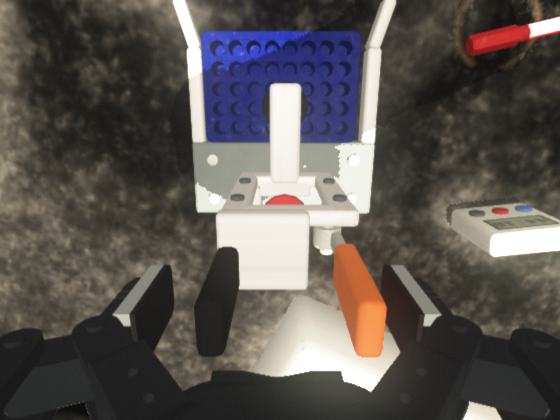

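Both paddles stand between the pads, black on the left at (218,300) and orange on the right at (360,300), the orange one closer to its pad as intended. Now I'll squeeze.

send_rows --deltas '[{"wx": 0, "wy": 0, "wz": 0, "x": 0, "y": 0, "z": 0, "fingers": 0.2}, {"wx": 0, "wy": 0, "wz": 0, "x": 0, "y": 0, "z": 0, "fingers": 0.3}, {"wx": 0, "wy": 0, "wz": 0, "x": 0, "y": 0, "z": 0, "fingers": 0.36}, {"wx": 0, "wy": 0, "wz": 0, "x": 0, "y": 0, "z": 0, "fingers": 0.45}, {"wx": 0, "wy": 0, "wz": 0, "x": 0, "y": 0, "z": 0, "fingers": 0.6}, {"wx": 0, "wy": 0, "wz": 0, "x": 0, "y": 0, "z": 0, "fingers": 0.6}, {"wx": 0, "wy": 0, "wz": 0, "x": 0, "y": 0, "z": 0, "fingers": 0.6}]' --squeeze 40

```text
time_s: 16.25
position: [623.1, 323.1, 188.2]
orientation: [-3.136, 0.003, -2.786]
wrist_force: [7.2, -4.1, -4.0]
gripper_width: 51.8
```

```bash
python3 m.py w18
```

```text
16.25 [623.1 323.1 188.2] [-3.1  0.  -2.8] 51.80941667819396 [ 7.2 -4.1 -4. ]
arm top n 1166 h 55.332853166929965
```

View pics/w18.png

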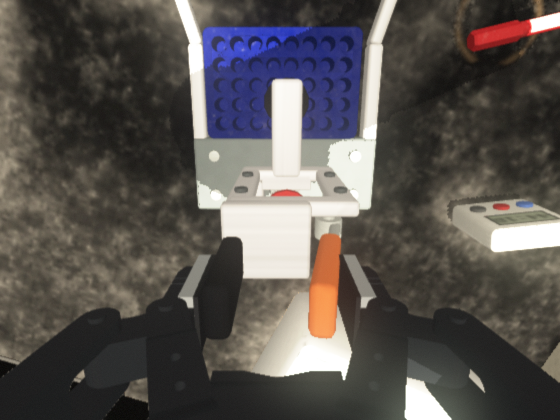

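The grip has closed to 51.8 mm, so the lever is fully squeezed. The clamp dropped about 4 mm before the grip took hold and is now at about 0.055. I'll ease it down, stopping well above the block to re-measure.

send_rows --deltas '[{"wx": 0, "wy": 0, "wz": 0, "x": 0, "y": 0, "z": 0, "fingers": 0.6}, {"wx": 0, "wy": 0, "wz": 0, "x": 0, "y": 0, "z": -0.2, "fingers": 0.6}, {"wx": 0, "wy": 0, "wz": 0, "x": 0, "y": 0, "z": -0.5, "fingers": 0.6}, {"wx": 0, "wy": 0, "wz": 0, "x": 0, "y": 0, "z": -0.8, "fingers": 0.6}, {"wx": 0, "wy": 0, "wz": 0, "x": 0, "y": 0, "z": -1.1, "fingers": 0.6}, {"wx": 0, "wy": 0, "wz": 0, "x": 0, "y": 0, "z": -1.4, "fingers": 0.6}, {"wx": 0, "wy": 0, "wz": 0, "x": 0, "y": 0, "z": -1.7, "fingers": 0.6}, {"wx": 0, "wy": 0, "wz": 0, "x": 0, "y": 0, "z": -2.0, "fingers": 0.6}, {"wx": 0, "wy": 0, "wz": 0, "x": 0, "y": 0, "z": -2.2, "fingers": 0.6}, {"wx": 0, "wy": 0, "wz": 0, "x": 0, "y": 0, "z": -2.4, "fingers": 0.6}, {"wx": 0, "wy": 0, "wz": 0, "x": 0, "y": 0, "z": -2.5, "fingers": 0.6}, {"wx": 0, "wy": 0, "wz": 0, "x": 0, "y": 0, "z": -2.5, "fingers": 0.6}]' --squeeze 60

```text
time_s: 17.5
position: [623.2, 322.8, 162.9]
orientation: [-3.136, 0.003, -2.787]
wrist_force: [9.8, -7.0, -6.2]
gripper_width: 50.8
```

```bash
python3 m.py w19
```

```text
17.5 [623.2 322.8 162.9] [-3.1  0.  -2.8] 50.84342943088902 [ 9.8 -7.  -6.2]
arm top n 1131 h 29.78295272948469
```

View pics/w19.png

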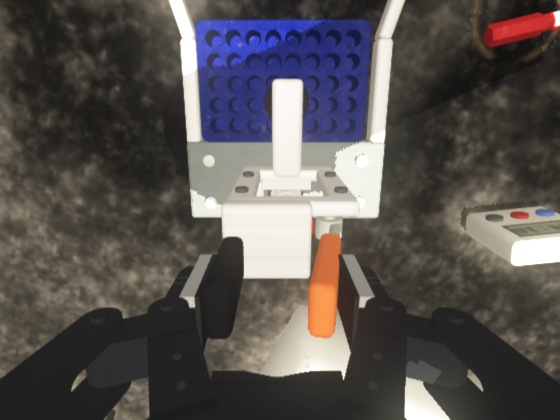

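The clamp is at 0.0298 and tracking the hand 1:1. The remaining drop is about 14 mm.

send_rows --deltas '[{"wx": 0, "wy": 0, "wz": 0, "x": 0, "y": 0, "z": -0.2, "fingers": 0.6}, {"wx": 0, "wy": 0, "wz": 0, "x": 0, "y": 0, "z": -0.4, "fingers": 0.6}, {"wx": 0, "wy": 0, "wz": 0, "x": 0, "y": 0, "z": -0.6, "fingers": 0.6}, {"wx": 0, "wy": 0, "wz": 0, "x": 0, "y": 0, "z": -0.8, "fingers": 0.6}, {"wx": 0, "wy": 0, "wz": 0, "x": 0, "y": 0, "z": -1.0, "fingers": 0.6}, {"wx": 0, "wy": 0, "wz": 0, "x": 0, "y": 0, "z": -1.1, "fingers": 0.6}, {"wx": 0, "wy": 0, "wz": 0, "x": 0, "y": 0, "z": -1.1, "fingers": 0.6}]'

```text
time_s: 18.25
position: [623.2, 322.8, 151.9]
orientation: [-3.136, 0.003, -2.787]
wrist_force: [8.8, -5.6, -5.9]
gripper_width: 50.6
```

```bash
python3 m.py w20
```

```text
18.25 [623.2 322.8 151.9] [-3.1  0.  -2.8] 50.58177351106524 [ 8.8 -5.6 -5.9]
arm top n 1128 h 18.839454960571402
```

Contact is expected about 3 mm lower, so I'll take 0.5 mm steps and watch the force.

send_rows --deltas '[{"wx": 0, "wy": 0, "wz": 0, "x": 0, "y": 0, "z": -0.05, "fingers": 0.6}, {"wx": 0, "wy": 0, "wz": 0, "x": 0, "y": 0, "z": -0.1, "fingers": 0.6}, {"wx": 0, "wy": 0, "wz": 0, "x": 0, "y": 0, "z": -0.15, "fingers": 0.6}, {"wx": 0, "wy": 0, "wz": 0, "x": 0, "y": 0, "z": -0.2, "fingers": 0.6}, {"wx": 0, "wy": 0, "wz": 0, "x": 0, "y": 0, "z": -0.2, "fingers": 0.6}]'

```text
time_s: 18.8
position: [623.2, 322.8, 150.1]
orientation: [-3.136, 0.003, -2.787]
wrist_force: [8.5, -6.5, -5.0]
gripper_width: 51.2
```

send_rows --deltas '[{"wx": 0, "wy": 0, "wz": 0, "x": 0, "y": 0, "z": -0.05, "fingers": 0.6}, {"wx": 0, "wy": 0, "wz": 0, "x": 0, "y": 0, "z": -0.05, "fingers": 0.6}]'

```text
time_s: 19.0
position: [623.2, 322.8, 149.6]
orientation: [-3.136, 0.003, -2.787]
wrist_force: [8.6, -6.4, -4.5]
gripper_width: 50.7
```

send_rows --deltas '[{"wx": 0, "wy": 0, "wz": 0, "x": 0, "y": 0, "z": -0.05, "fingers": 0.6}, {"wx": 0, "wy": 0, "wz": 0, "x": 0, "y": 0, "z": -0.05, "fingers": 0.6}]'

```text
time_s: 19.2
position: [623.2, 322.8, 149.2]
orientation: [-3.136, 0.003, -2.787]
wrist_force: [8.2, -6.8, -4.1]
gripper_width: 51.1
```

```bash
python3 m.py w21
```

```text
19.2 [623.2 322.8 149.2] [-3.1  0.  -2.8] 51.1459706932394 [ 8.2 -6.8 -4.1]
arm top n 1128 h 16.147315567029835
```

send_rows --deltas '[{"wx": 0, "wy": 0, "wz": 0, "x": 0, "y": 0, "z": -0.05, "fingers": 0.6}, {"wx": 0, "wy": 0, "wz": 0, "x": 0, "y": 0, "z": -0.05, "fingers": 0.6}]'

```text
time_s: 19.45
position: [623.2, 322.8, 149.2]
orientation: [-3.136, 0.003, -2.787]
wrist_force: [6.9, -7.6, -1.5]
gripper_width: 50.6
```

send_rows --deltas '[{"wx": 0, "wy": 0, "wz": 0, "x": 0, "y": 0, "z": -0.05, "fingers": 0.6}, {"wx": 0, "wy": 0, "wz": 0, "x": 0, "y": 0, "z": -0.05, "fingers": 0.6}]'

```text
time_s: 19.65
position: [623.3, 322.8, 149.1]
orientation: [-3.136, 0.003, -2.786]
wrist_force: [6.6, -6.3, -0.6]
gripper_width: 50.9
```

```bash
python3 m.py w22
```

```text
19.65 [623.3 322.8 149.1] [-3.1  0.  -2.8] 50.934081099194174 [ 6.6 -6.3 -0.6]
arm top n 1136 h 16.12638907768023
```

The TCP has stopped at 149.1 while the load passes to the block, so the foot is resting on it. I'll open the fingers.

send_rows --deltas '[{"wx": 0, "wy": 0, "wz": 0, "x": 0, "y": 0, "z": 0, "fingers": 0.35}, {"wx": 0, "wy": 0, "wz": 0, "x": 0, "y": 0, "z": 0, "fingers": 0.2}, {"wx": 0, "wy": 0, "wz": 0, "x": 0, "y": 0, "z": 0, "fingers": 0}, {"wx": 0, "wy": 0, "wz": 0, "x": 0, "y": 0, "z": 0, "fingers": 0}, {"wx": 0, "wy": 0, "wz": 0, "x": 0, "y": 0, "z": 0, "fingers": 0}]'

```text
time_s: 20.2
position: [621.2, 323.6, 147.5]
orientation: [-3.136, -0.0, -2.785]
wrist_force: [-1.0, -0.2, 1.1]
gripper_width: 85.5
```

```bash
python3 m.py w23
```

```text
20.2 [621.2 323.6 147.5] [-3.1 -0.  -2.8] 85.52755309715292 [-1.  -0.2  1.1]
arm top n 1148 h 16.065471893454244
```

View pics/w23.png

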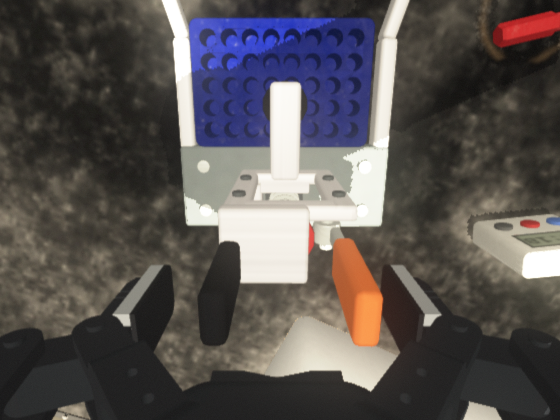

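The lever has sprung out (orange at (355,300), clear of its pad), the clamp is at 0.016 and the block is flush. I'll rise straight up.

send_rows --deltas '[{"wx": 0, "wy": 0, "wz": 0, "x": 0, "y": 0, "z": 2, "fingers": 0}, {"wx": 0, "wy": 0, "wz": 0, "x": 0, "y": 0, "z": 5, "fingers": 0}, {"wx": 0, "wy": 0, "wz": 0, "x": 0, "y": 0, "z": 9, "fingers": 0}, {"wx": 0, "wy": 0, "wz": 0, "x": 0, "y": 0, "z": 13, "fingers": 0}, {"wx": 0, "wy": 0, "wz": 0, "x": -6, "y": -2, "z": 15, "fingers": 0}, {"wx": 0, "wy": 0, "wz": 0, "x": -6, "y": -2, "z": 15, "fingers": 0}, {"wx": 0, "wy": 0, "wz": 0, "x": -6, "y": -2, "z": 15, "fingers": 0}]'

```text
time_s: 20.95
position: [560.0, 303.3, 299.8]
orientation: [-3.138, 0.003, -2.784]
wrist_force: [0.6, 0.2, 0.8]
gripper_width: 85.5
```

```bash
python3 m.py w24
python3 - <<'E'
from h import *
np.set_printoptions(precision=1,suppress=True)
a=np.radians(20.4);M=np.array([[np.cos(a),-np.sin(a)],[np.sin(a),np.cos(a)]])
p=cv2.imread("pics/w24.png");f=np.load("pics/w24.npz");d,E=f['d'],f['E'];c=r.camera_params("wrist");P=cloud(c,E,d)
h=cv2.cvtColor(p,cv2.COLOR_BGR2HSV)
m=(d>0)&(h[...,0]>110)&(h[...,0]<128)&(h[...,1]>120)&(P[...,2]>23)&(P[...,2]<34)
S=(P[m][:,:2]-[538,299.7])@M;print("block",m.sum(),S.min(0),S.max(0),cv2.minAreaRect(S.astype(np.float32)))
t=(d>0)&(P[...,2]>181)&(P[...,2]<192);k,l,st,ce=cv2.connectedComponentsWithStats(t.astype(np.uint8))
for i in range(1,k):
    if st[i,4]>150:Q=P[l==i];print(st[i],Q.mean(0),cv2.minAreaRect(Q[:,:2].astype(np.float32)))
E
```

```text
20.95 [560.  303.3 299.8] [-3.1  0.  -2.8] 85.48165048657931 [0.6 0.2 0.8]
arm top n 399 h 16.204873756783627
block 3813 [-39.5 -65.7] [44.9 59.9] ((2.7235374450683594, -2.9241561889648438), (84.32036590576172, 125.64766693115234), 0.06200840324163437)
[241 263  13  26 310] [627.1 303.6 185.4] ((628.1412353515625, 303.71612548828125), (21.962879180908203, 10.004973411560059), 19.174718856811523)
[307 262  13  27 303] [608.5 353.4 185.5] ((609.3779296875, 354.24969482421875), (21.593734741210938, 9.88675594329834), 21.931560516357422)
[ 59 404  32  16 256] [810.8 201.9 187.9] ((810.9113159179688, 202.1908416748047), (28.90421485900879, 3.9356157779693604), 85.54586791992188)
```

View pics/w24.png

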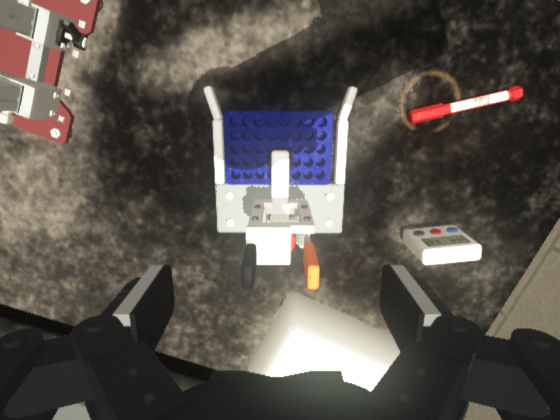

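The final view shows the block flush and square at (278,147), the foot arm down on it, and the paddles back at their rest spacing of 54 mm. The marker and timer are undisturbed. Handing in.

```bash
python3 -c "
from plant import r
print(r.finish_job())"
```

```text
the job is handed in; nothing more can be done
None
```

The clamp now rests on the fully seated block and the job is handed in at about 21 s of the 67 s allowed. `finish_job` reports no verdict.

- **Raising the clamp:** I lifted it by the black grip from about 0.012 (its second tooth) to 0.062 with the lever untouched. The pull peaked near 11 N, well short of hauling on the end stop. Let go, it hung at 0.0598 on its top tooth.
- **Seating the block:** I pushed it in until it stopped dead at about 14 N.
- **Lowering the clamp:** I squeezed the lever to the black grip, eased the clamp down until the block took its weight, and let go.

**Last checks**
- The clamp reads 0.0162, inside the 0.0125 to 0.020 range.
- The block is square to the stand within about 0.5° and flush. It measured about 2.5 mm past the stand's origin, which is within my calibration error.
- The paddles are 54 mm apart, so the lever has sprung back.
- The gripper is clear of everything. The marker and timer look unmoved; the tape roll was outside the last view.

**Did not go as planned**
- A 15° tilt during the push ran the wrist near its joint limits. The tool overshot by about 20 mm, so I went upright again and finished the push that way.
- When the lever was squeezed, the clamp slid about 4 mm before the grip took hold.
- I could not measure the foot's force on the block directly. I infer about 5 N from the weight coming off the wrist.

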